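Clamp a slotted shelf rail in the bench clamp

TASK

Slide the slotted wooden rail along the base board, without lifting it off, in under the lip of the fixed jaw until its end meets the end stop. Then pump the clamp's trigger bar, as often as needed, until the sprung pad closes on the rail and presses it flat against the fixed jaw with the pad's springs squeezed about half way, gently enough never to crush the rail, and finish while still holding the trigger pulled like that. Move the jaw only by its trigger, and leave the loaf, the glue bottle and the screwdriver alone.

Things in the scene. Friction and masses are not known exactly. Their poses are not given: they have to be found in the camera images.
- jig: Bench clamp on a fixed brown base board 340 (x) x 360 (y) x 18 mm; all jig sizes in mm. Origin on the board's underside: it spans x -170..170, y -250..110, top z 18. Jaw closes along jig +x. The rail's channel runs along jig y, open at the -y end, with the fixed jaw on its +x side, the sliding pad on its -x side and the end stop at its +y end.
- fixed_jaw: Dark steel fixed jaw, same origin and axes as jig: block x 105..135, y -35..35, z 18..58 mm, its face towards -x at x 105. Its 8 mm thick lip overhangs the channel at x 85..135, y -35..35, z 58..66 (underside 4 mm above the rail's top), so the rail slides in from the -y end, not from above.
- rail: Loose slotted pale plywood rail, 32 (x) x 160 (y) x 36 (z) mm, 0.09 to 0.18 kg, a 10 mm high slot through its side along most of its length. Origin at the centre of its underside, length along its y. Starts on the base board at the open -y end of the channel, clear of the lip, turned up to 0.3 rad from jig y.
- jaw (a joint): Travel of the sliding jaw, m, 0 = furthest back, grows as it closes (jig +x), at most 0.085; starts at 0 to 0.026. Springs free, the pad's face is at jig x = 23 mm + travel, so it meets a seated rail at travel 0.050. A brake holds the jaw when the trigger is let go, up to 7 N of pad force; above that it slips back.
- jaw_head: Dark steel head of the sliding jaw, 14 x 40 x 34 mm, at jig y -20..20, z 21..55, its back 46 mm behind the pad's face (springs free). Axes as the jig's; its origin is the jig's origin shifted along x by the jaw's travel. Not to be pushed by the robot, nor the pad it carries. Its rod (z 32..43) runs back through the housing to jig x -203 + travel.
- pad: Black rubber pressure pad on the sliding jaw, 10 x 46 x 30 mm, centred at jig y 0, z 38, carried on two springs. Axes as the jig's; its origin is the jig's origin shifted along x by (jaw travel - spring squeeze); its front face is 23 mm ahead of that origin.
- pad_spring (a joint): How far the pad's springs are squeezed, m: 0 = free (pad touches nothing), 0.020 = bottomed. The pad presses with 2 N per mm, so 0.010 is half way, 20 N. Bottoming with a hard pull crushes the rail.
- trigger_arm (a joint): Trigger angle, rad: 0 = let go (leans 0.3 rad towards the jaw), 0.55 = pulled to its stop, towards the rear grip (jig -x); a spring returns it. Pivot: level axis along jig y at jig x -50, z 80 mm. Pulling drives the jaw 27 mm per rad, less up to 6 mm of play to the next tooth: 9 to 15 mm a full pull. Returning, it clicks back over the teeth and the jaw stays.
- trigger: Round black trigger cross-bar, 18 mm thick, 50 mm long along jig y; origin at the pivot. Free all round: push it from its jaw side (+x) with closed fingers or pinch it from above. Pulled fully it is 49 mm clear of the fixed rear grip. Level pull on the bar: about 5.5 N to advance the free jaw; 10 N at 12 N on the pad, 12 N at 20 N, 16 N at 30 N; rubbing adds an upward push nearly as big.
- trigger_bar (a point): Centre of the trigger's cross-bar (moves with it), 70 mm from the pivot: jig x -29, z 147 when let go, jig x -67, z 148 when fully pulled.
- loaf: Round crusty loaf, 184 mm across, 97 mm high, left of the jig. Origin under its centre. Leave alone.
- glue: White glue bottle, 56 mm across, 150 mm high, left of the jig, upright. Leave alone.
- screwdriver: Screwdriver lying on the counter right of the jig. Leave alone.
- seat (a point): Where the rail's origin lies when seated (end on the stop, side on the fixed jaw): jig x 89, y -30, z 18. Axes as the jig's; the rail's length then lies along jig y.
- end_stop (a point): Top edge of the dark wooden end stop, mid-face: jig x 82.5, y 50, z 48. The stop fills jig x 60..105, y 50..62, z 18..48; its face at y 50 stops the rail's +y end.
- rear_grip (a point): Top centre of the fixed black rear grip (20 x 28 mm): jig x -135, y 0, z 157. It stands on the rear of the steel housing (jig x -145..-45, y -22..22, top z 88). Grip and trigger are the only parts of the clamp taller than z 88; around the rail nothing is taller than z 66.
There are look-alikes about, which are no part of the job. Of the things shaped like the rail, the plywood one is meant.

How it is judged (in metres and radians):
On the way:
1. the rail lies under the lip, its end within 8 mm of the end stop, in line with the fixed jaw (y of rail in the frame of jig above -0.038 m and x of rail in the frame of jig above 0.069 m and z of rail in the frame of jig below 0.023 m and angle between the y axis of rail and the y axis of jig, either way round below 0.15 rad), for 0.2 s.
At the end, for the whole second after the job is handed in: Rail on the board under the lip, end within 8 mm of the stop, side on the fixed jaw (4 mm, 0.06 rad), pad pressing it with 12 to 30 N (springs squeezed 6 to 15 mm), fixed jaw pressing back over 8 N; robot off the rail, still holding the trigger pulled (over 0.06 rad, 2 N); at rest (y of rail in the frame of jig above -0.038 m and x of rail in the frame of jig above 0.085 m and z of rail in the frame of jig below 0.023 m and angle between the y axis of rail and the y axis of jig, either way round below 0.06 rad and contact force between pad and rail between 12 and 30 N and contact force between fixed_jaw and rail above 8 N and value of joint trigger_arm above 0.06 rad and contact force between the fingers and trigger above 2 N and contact force between the fingers and rail below 1 N and linear speed of rail below 0.01 m/s); the arm keeps its last pose, push and grip.
It fails at once if the rail is crushed: the pad presses it with more than 36 N (contact force between pad and rail above 36 N).
It fails at once if the rail is lifted more than 25 mm off the base board (z of rail in the frame of jig above 0.043 m).
It fails at once if the robot pushes the sliding jaw or its pad directly, with more than 5 N (contact force between the fingers and jaw_head above 5 N).
It fails at once if the loaf, the glue bottle or the screwdriver is moved by more than 20 mm (distance of any of loaf, glue, screwdriver from where it was at the start of the episode above 0.02 m).
It also fails if it takes over 58 s, if anything falls off the work surface, if the arm or the gripper's body presses on something with over 40 N, if the wrist force passes 120 N, or if a joint passes its speed limit or range.

ROBOT

A 7-joint arm with a two-finger parallel gripper is mounted at the origin on the work surface. World frame = base frame: x ahead of the robot, y to its left, z up, the work surface at z = 0. Lengths are in mm, angles in degrees, forces in N, time in s.
With the tool pointing down it reaches from about 425 to 950 mm from the base axis. Payload 4.7 kg.
Tool frame: the origin (TCP) lies on the centre line of the jaws, within the pads' length; the fingertips stand ahead of it and the grasp point (between the pads) lies 8 mm behind it (r.tip_reach is the x of the fingertips in the tool frame, in mm); x points along the fingers, z is the direction in which the jaws open and shut, and the axes are right-handed (so a half turn about x gives the same grasp; the last joint's range is limited). The gripper opens to 87 mm and grips with 3 to 60 N. Pads are 19 mm wide; open, the fingers measure 117 mm over their backs; the gripper's body (75 mm by 190 mm) begins 51 mm behind the grasp point.
Start: joints at [70.25, 26.849, -2.785, 87.806, 1.381, 65.374, -4.715], TCP at [209.686, -641.623, 233.573] pointing down, gripper open.
Joint ranges: [-148.3, 148.3], [-19.14, 114.17], [-79.39, 73.82], [5.75, 140.21], [-59.74, 239.74], [12.07, 113.84], [-152.46, 152.46]. Speed limits (degrees/s): [147.25, 147.25, 180, 180, 180, 180, 180].

INTERFACE

Orientations are given as a 3x3 rotation matrix whose columns are the frame's x, y, z axes.
In Python, from workcell import r, vision, job gives the robot as it stands. The module is installed in compiled form; this text tells all that it offers.
- The arm moves only by the shell command python3 -m pendant 'ROWS'. ROWS is JSON, a list that holds one entry, the list of rows, each a list of 7 numbers: the finger opening in m, from 0 to 0.087, then the shift along the world's x, y, z in m, then the turn, a rotation vector about the world's x, y, z in rad. In form: [[[fingers, x, y, z, ax, ay, az], ...]]. A call has 1 to 5 rows; each row shifts and turns the pose as measured when the row begins; what a row does not reach is not made up. A row lasts 1/10 s, in which the tool goes at most 50 mm and 8.59 degrees, less where a joint would pass 70% of its speed; a pose out of reach is approached as far as the arm can. A call with a gripper value outside its range is refused whole. The fingers move at their own pace and stop on an object; the grip force is fixed at half the most. Time passes only in rows, so rows that do not move let the fingers close. It gives the time, the measured TCP pose, the force and the opening at its end, in the units of the state.
- r.get_obs(): the state, without advancing time (a new reading comes with each control period).
- vision.grab_frame(name): name is "scene" or "top" or "wrist"; returns a dict with "color" (480x640x3 uint8, blue, green, red), "depth" (480x640 float32, mm along the optical axis (not along the pixel's ray), 0 where there is no reading), "intrinsics" (3x3 intrinsics, pixels), "R" (3x3) and "t" (3): a world point X has camera coordinates R X + t. Camera axes: x right, y down, z forward; pixel columns grow to the right and rows downward; lengths in mm; the calibration is good to about 2 mm. A picture is of the moment at which its call begins.
- job.close_job(): hands the job in, once; it reports no verdict.
The state is a dict: "time_s": time; "joint_positions": joint angles; "dq": joint speeds; "joint_efforts": joint torques, N m; "eef_pos": TCP position; "tcp_rot": TCP orientation; "ft_force": force on the tool from outside, world axes, zero at the start; "torque": the same for the moment, N m; "finger_gap": finger opening in mm.
Only numpy, scipy, OpenCV 4.12 (cv2) and the standard library are available. Lean on these libraries where they do the work, as an engineer would, in place of code of your own. Each camera call takes 0.05 s, during which the arm holds its last target.

## Working session

There is one attempt and no reset: what is moved stays moved. The work goes in short steps, Python scripts to look and compute and a shell command to move; the robot and the scene stay as the last step left them, time stands still between calls to the robot, and variables do not carry over. Pictures are saved under pics/ and viewed, and the job is handed in when it is done.

```bash
mkdir -p pics; ls
cat > h.py <<'E'
import numpy as np, cv2
from workcell import r, vision, job
def snap(name, out, crop=None, scale=1):
    f=vision.grab_frame(name); im=f["color"]
    if crop: x0,y0,x1,y1=crop; im=im[y0:y1,x0:x1]
    if scale!=1: im=cv2.resize(im,None,fx=scale,fy=scale,interpolation=cv2.INTER_CUBIC)
    cv2.imwrite("pics/"+out,im); np.savez("pics/"+out[:-4]+".npz",**f); return f
def load(o): return dict(np.load("pics/"+o+".npz"))
def px(f,u,v,z=None):
    K=f["intrinsics"];R=f["R"];t=f["t"]
    d=np.linalg.inv(K)@np.array([u,v,1.0])
    C=-R.T@t; D=R.T@d
    if z is None:
        return C+D*f["depth"][int(round(v)),int(round(u))]
    return C+D*(z-C[2])/D[2]
def proj(f,X):
    c=f["R"]@np.array(X,float)+f["t"]; p=f["intrinsics"]@c; return p[:2]/p[2]
E
python3 - <<'E'
from h import *
o=r.get_obs()
print(o["time_s"],o["eef_pos"],o["tcp_rot"],o["ft_force"],o["finger_gap"],r.tip_reach)
snap("scene","s0.png");snap("top","t0.png");snap("wrist","w0.png")
E
```

```text
pics
0.0 [ 209.47088223 -641.08871264  232.52224205] [[-6.63869031e-04  9.50546926e-01  3.10580265e-01]
 [ 1.78361799e-03  3.10580965e-01 -9.50545256e-01]
 [-9.99998189e-01 -7.70810088e-05 -1.90159768e-03]] [-0.79699403 -0.09929615  0.56915037] 86.79919599471069 11.0
```

View pics/s0.png

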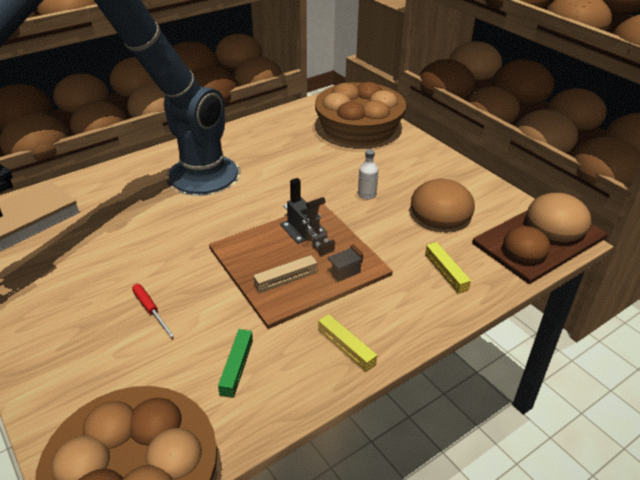

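View pics/t0.png

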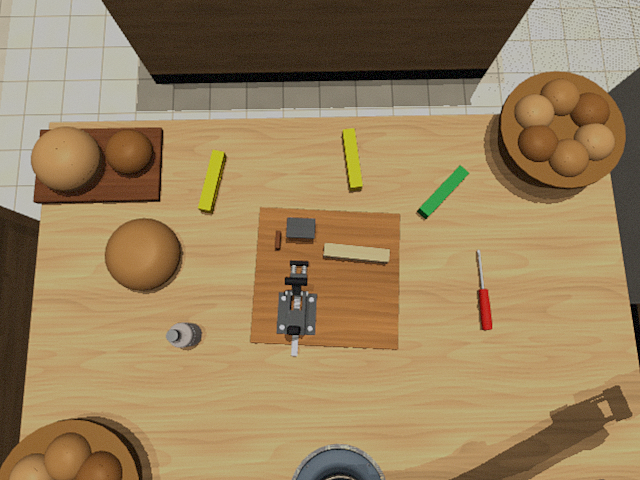

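View pics/w0.png

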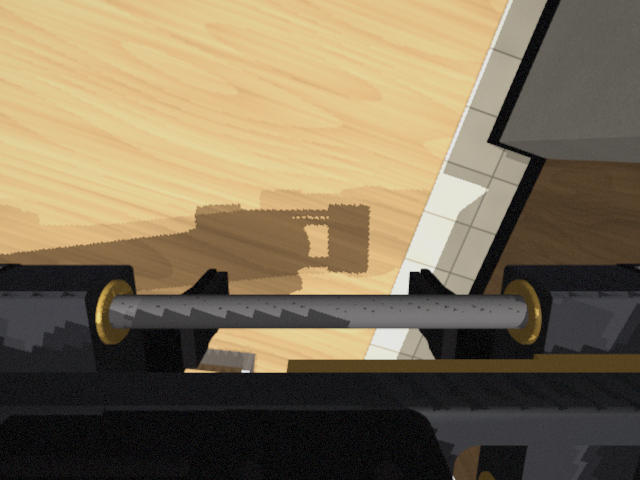

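The top view shows the jig board at about (252–400, 208–348). The rail is at (323–390, 243–263), the fixed jaw at (301,229) and the trigger at (296,281). Jig +x points up the image, which is world +x. I'll enlarge that area.

Run:
```python
from h import *
f=load("t0"); im=f["color"]
c=im[195:365,240:420]; cv2.imwrite("pics/t0c.png",cv2.resize(c,None,fx=4.4,fy=3.5,interpolation=cv2.INTER_CUBIC))
c=im[200:360,240:410]; cv2.imwrite("pics/t0c.png",cv2.resize(c,None,fx=3.7,fy=3.7,interpolation=cv2.INTER_CUBIC))
f=load("s0"); c=f["color"][170:330,200:400]; cv2.imwrite("pics/s0c.png",cv2.resize(c,None,fx=3.7,fy=3.7,interpolation=cv2.INTER_CUBIC))
f=load("t0")
print(f["R"],f["t"],f["intrinsics"])
for u,v in [(260,208),(400,213),(398,349),(251,343)]: print(px(f,u,v,18))
for u,v in [(350,230),(325,253),(356,253),(385,256)]: print(px(f,u,v))
```

```text
[[-0.02509288 -0.9996476   0.00866187]
 [-0.98274571  0.02307846 -0.18351635]
 [ 0.18325178 -0.01311736 -0.98297849]] [  44.36722972  586.90492043 1027.30708742] [[443.37995164   0.         320.04586666]
 [  0.         443.37995164 243.85237416]
 [  0.           0.           1.        ]]
[691.39608062 180.80465692  18.        ]
[ 670.03729121 -176.97505757   18.        ]
[ 331.49424482 -152.38867064   18.        ]
[354.69008726 202.62552443  18.        ]
[628.09780747 -47.13581503  19.92202235]
[565.19056269  18.58951192  52.49179696]
[562.80387708 -56.5400562   56.16942789]
[ 553.81932159 -126.65621118   55.85672008]
```

View pics/t0c.png

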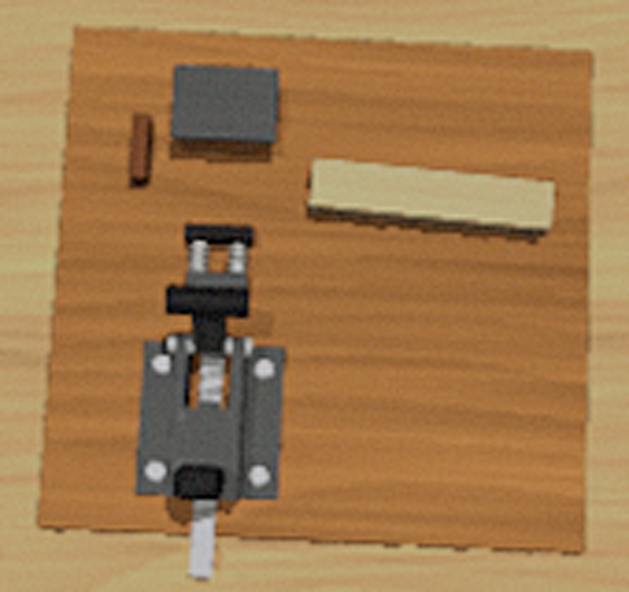

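View pics/s0c.png

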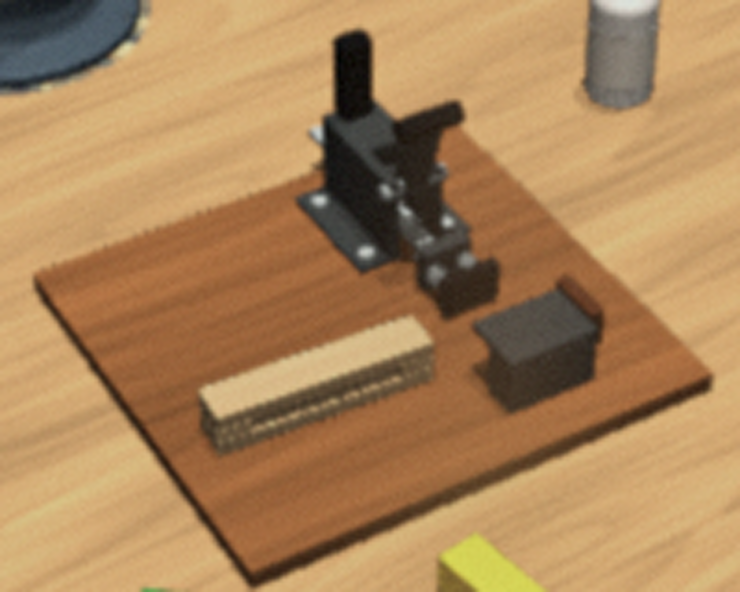

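```bash
cat >> h.py <<'E'
def fit(J,W):
    J=np.array(J,float);W=np.array(W,float)
    jm,wm=J.mean(0),W.mean(0)
    H=(J-jm).T@(W-wm);a=np.arctan2(H[0,1]-H[1,0],H[0,0]+H[1,1])
    R=np.array([[np.cos(a),-np.sin(a)],[np.sin(a),np.cos(a)]])
    t=wm-R@jm
    return a,R,t,(W-(J@R.T+t))
E
python3 - <<'E'
from h import *
f=load("t0")
s=lambda p:(240+(p[0]+.5)/3.7-.5,200+(p[1]+.5)/3.7-.5)
B=[px(f,*s(p),18)[:2] for p in [(75,28),(593,50),(583,552),(40,527)]]
L=[px(f,*s(p),66)[:2] for p in [(174,65),(278,69),(276,141),(170,138)]]
JB=[(170,110),(170,-250),(-170,-250),(-170,110)]; JL=[(135,35),(135,-35),(85,-35),(85,35)]
for J,W in ((JB,B),(JL,L),(JB+JL,B+L)):
    a,R,t,e=fit(J,W);print(a,t,np.round(e,1).tolist())
Rl=[px(f,*s(p),54)[:2] for p in [(315,158),(553,181),(552,229),(308,206)]]
JR=[(16,80),(16,-80),(-16,-80),(-16,80)]
ar,Rr,tr,er=fit(JR,Rl);print("rail",ar,tr,np.round(er,1).tolist())
print("rail in jig",R.T@(tr-t),ar-a)
# depth-based: board plane
D=f["depth"]
vv,uu=np.mgrid[200:365,235:420]
P=np.array([px(f,u,v) for u,v in zip(uu.ravel(),vv.ravel())])
m=(P[:,2]>46)&(P[:,2]<60)
Q=np.c_[P,uu.ravel(),vv.ravel()][m]
jq=(Q[:,:2]-t)@R
k=(jq[:,1]<-35)
print("rail depth pts",k.sum(),Q[k][:,:3].mean(0)); 
rect=cv2.minAreaRect(jq[k].astype(np.float32));print(rect)
k2=np.abs(P[:,2]-66)<6; jp=((P[:,:2]-t)@R)[k2]; kk=(jp[:,0]>70); print("lip",jp[kk].min(0),jp[kk].max(0),np.median(P[k2][kk][:,2]))
jp=((P[:,:2]-t)@R); k=(np.abs(jp[:,1])<40)&(jp[:,0]<70)&(P[:,2]>100); 
for p,z in zip(jp[k],P[k][:,2]): print(np.round(p),round(z),end=';')
E
```

```text
-0.07049002115381567 [517.94127801  84.28247   ] [[-1.8, -1.0], [-0.3, 0.4], [1.2, 2.6], [0.8, -2.0]]
-0.05730237207747474 [517.27036812  83.43159941] [[-0.5, -0.7], [-0.8, 0.8], [0.8, 0.3], [0.4, -0.4]]
-0.06942050989112242 [517.61068346  84.52480727] [[-1.3, -1.4], [-0.2, -0.0], [1.3, 2.6], [1.3, -2.1], [-1.1, -0.1], [-0.6, 1.3], [1.0, 0.2], [-0.3, -0.4]]
rail -0.12025678655767587 [565.81549199 -57.75856504] [[0.0, -1.3], [0.1, 1.2], [0.0, -0.3], [-0.1, 0.3]]
rail in jig [  57.95815333 -138.59694825] -0.05083627666655345
rail depth pts 863 [566.3518696  -58.66527113  52.85536469]
((59.110626220703125, -139.54830932617188), (159.4305877685547, 32.7047233581543), 86.93405151367188)
lip [ 86.13217307 -35.63428887] [136.74108853  34.15344644] 65.23558359795265
[-21.  24.] 150;[-21.  22.] 152;[-21.  19.] 153;[-21.  17.] 152;[-21.  15.] 153;[-21.  13.] 151;[-21.  11.] 153;[-21.   9.] 152;[-21.   6.] 153;[-21.   4.] 154;[-20.   2.] 151;[-20.  -0.] 151;[-20.  -2.] 151;[-20.  -5.] 151;[-20.  -7.] 153;[-20.  -9.] 147;[-19. -11.] 147;[-20. -13.] 152;[-19. -15.] 148;[-19. -17.] 147;[-19. -20.]
[... 5213 characters left out ...]
136.  -11.] 156;[-136.  -13.] 155;[-136.  -14.] 129;[-139.   13.] 153;[-139.   10.] 157;[-139.    8.] 157;[-139.    6.] 155;[-138.    4.] 158;[-138.    2.] 158;[-138.   -0.] 154;[-138.   -3.] 157;[-138.   -5.] 154;[-138.   -7.] 158;[-138.   -9.] 157;[-138.  -11.] 152;[-138.  -13.] 154;[-138.  -14.] 122;[-141.   10.] 154;[-141.    8.] 153;[-141.    6.] 153;[-141.    4.] 154;[-140.    2.] 155;[-140.   -0.] 154;[-140.   -3.] 155;[-140.   -5.] 153;[-140.   -7.] 154;[-140.   -9.] 151;[-140.  -11.] 154;[-140.  -13.] 155;[-143.    8.] 152;[-143.    6.] 150;[-143.    4.] 154;[-142.    1.] 157;[-142.   -1.] 155;[-142.   -3.] 151;[-142.   -5.] 155;[-142.   -7.] 155;[-142.   -9.] 154;[-142.  -11.] 149;
```

The jig pose is yaw -0.07 rad with its origin at world (517.7, 84.4). The rail sits at jig (58.5, -139) with a world yaw of -0.12. I'll grip it near its -y end, around world (560, -108).

```bash
python3 -m pendant '[[[0.087,0.027,0.041,0,0,0,0.088],[0.087,0.027,0.041,0,0,0,0.088],[0.087,0.027,0.041,0,0,0,0.088],[0.087,0.027,0.041,0,0,0,0.088],[0.087,0.027,0.041,0,0,0,0.088]]]'
```

```text
time_s: 0.65
eef_pos: [339.1, -435.9, 229.9]
tcp_rot: [[-0.005, 0.727, 0.686], [-0.002, 0.686, -0.727], [-1.0, -0.005, -0.002]]
ft_force: [1.5, 0.9, -0.9]
finger_gap: 86.8
```

```bash
python3 -m pendant '[[[0.087,0.0275,0.041,0,0,0,0.087],[0.087,0.0275,0.041,0,0,0,0.087],[0.087,0.0275,0.041,0,0,0,0.087],[0.087,0.0275,0.041,-0.01,0,0,0.087],[0.087,0.0275,0.041,-0.01,0,0,0.087]]]'; python3 -m pendant '[[[0.087,0.0275,0.041,-0.01,0,0,0.087],[0.087,0.0275,0.041,-0.01,0,0,0.087],[0.087,0.0275,0.041,-0.01,0,0,0.087],[0.087,0,0,-0.03,0,0,0]]]'
python3 - <<'E'
from h import *
snap("wrist","w1.png"); snap("top","t1.png")
E
```

```text
time_s: 1.15
eef_pos: [476.0, -228.9, 211.7]
tcp_rot: [[-0.001, 0.354, 0.935], [-0.007, 0.935, -0.354], [-1.0, -0.007, 0.002]]
ft_force: [1.1, -0.2, 0.5]
finger_gap: 87.1
time_s: 1.55
eef_pos: [562.7, -98.1, 154.4]
tcp_rot: [[0.011, 0.079, 0.997], [-0.004, 0.997, -0.079], [-1.0, -0.003, 0.012]]
ft_force: [-0.4, 0.5, -0.6]
finger_gap: 86.8
```

View pics/w1.png

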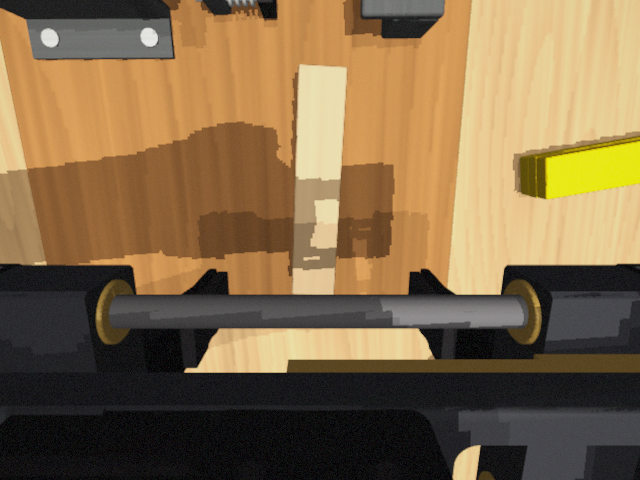

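The wrist view shows the rail running from (323,68) down between the fingers, with the yellow decoy at the right. I'll check the rail and lip with this camera.

Run:
```python
from h import *
f=load("w1")
for p in [(300,66),(347,68),(336,255),(293,255)]: print(px(f,*p,54),px(f,p[0]+(4 if p[0]<320 else -4),p[1]+4)[2])
print("lip corner -x,-y",px(f,362,17,66),"expect",np.array([517.7,84.4])+[[0.9975*85-35*.07],[-0.07*85-35]])
print("decoy lip +x",px(f,443,17,66))
print("plate corner",px(f,173,57,22), "board right edge",px(f,453,240,18),px(f,468,30,18))
c=f["color"][0:80,300:480];cv2.imwrite("pics/w1c.png",cv2.resize(c,None,fx=4,fy=4))
```

```text
[560.95232179  20.18234475  54.        ] 52.96640633727736
[591.15165854  16.68545342  54.        ] 54.32887418985621
[ 575.6769247  -108.85512238   54.        ] 52.653242046201626
[ 544.21717224 -106.25049309   54.        ] 54.43913732842199
lip corner -x,-y [600.50650813  41.68891867  66.        ] expect [[600.0375 166.7375]
 [476.75    43.45  ]]
decoy lip +x [648.92285427  38.06291005  66.        ]
plate corner [469.76859097  39.56489451  22.        ] board right edge [ 675.3674601  -115.02387705   18.        ] [683.85393934  42.09852436  18.        ]
```

View pics/w1c.png

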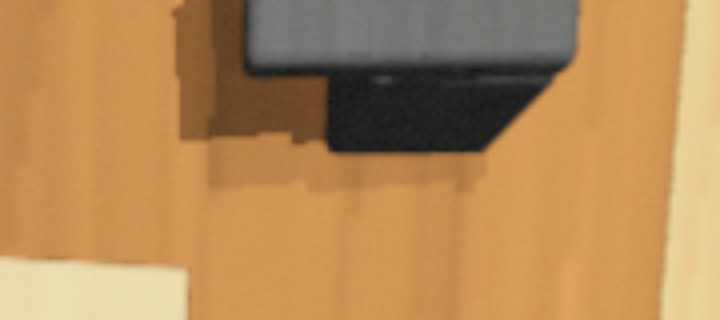

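```bash
python3 -m pendant '[[[0.087,-0.004,-0.017,-0.02,0.004,0.011,-0.048],[0.087,0,0,-0.03,0,0,0],[0.087,0,0,0,0,0,0]]]'
```

```text
time_s: 1.95
eef_pos: [549.8, -126.1, 99.2]
tcp_rot: [[-0.018, 0.142, 0.99], [-0.005, 0.99, -0.142], [-1.0, -0.007, -0.017]]
ft_force: [-1.0, 0.3, -0.1]
finger_gap: 86.8
```

```bash
python3 -m pendant '[[[0.087,0,0,0,0,0,0]]]';python3 -c "
from h import *
print(r.get_obs()['eef_pos'])"
```

```text
time_s: 2.05
eef_pos: [549.9, -127.6, 100.3]
tcp_rot: [[-0.018, 0.145, 0.989], [-0.005, 0.989, -0.145], [-1.0, -0.008, -0.017]]
ft_force: [0.8, 0.4, -0.6]
finger_gap: 87.3
[ 549.90466385 -127.61759374  100.30579512]
```

```bash
python3 -m pendant '[[[0.087,0.009,0.012,0,0.005,-0.018,0.018],[0.087,0,0,0,0,0,0]]]'
```

```text
time_s: 2.25
eef_pos: [560.8, -115.9, 103.4]
tcp_rot: [[0.006, 0.128, 0.992], [-0.001, 0.992, -0.128], [-1.0, -0.001, 0.006]]
ft_force: [-0.5, 0.4, 0.2]
finger_gap: 86.8
```

```bash
python3 -m pendant '[[[0.087,-0.002,0,-0.03,0,0,0],[0.087,0,0,-0.03,0,0,0],[0.087,0,0,0,0,0,0]]]'
```

```text
time_s: 2.55
eef_pos: [563.1, -115.3, 47.5]
tcp_rot: [[0.017, 0.126, 0.992], [-0.004, 0.992, -0.126], [-1.0, -0.001, 0.017]]
ft_force: [-0.7, -0.4, 0.7]
finger_gap: 87.1
```

```bash
python3 -m pendant '[[[0.087,-0.004,0,-0.01,0.004,0.017,0],[0.087,0,0,0,0,0,0]]]'
```

```text
time_s: 2.75
eef_pos: [560.5, -114.9, 39.5]
tcp_rot: [[0.002, 0.125, 0.992], [0.0, 0.992, -0.125], [-1.0, 0.0, 0.002]]
ft_force: [-0.4, -0.0, -0.1]
finger_gap: 86.5
```

```bash
python3 -m pendant '[[[0.087,-0.001,0,-0.003,0,0,0],[0.04,0,0,0,0,0,0],[0.02,0,0,0,0,0,0],[0.02,0,0,0,0,0,0],[0.02,0,0,0,0,0,0]]]'
```

```text
time_s: 3.25
eef_pos: [561.9, -115.3, 39.8]
tcp_rot: [[0.008, 0.126, 0.992], [-0.001, 0.992, -0.126], [-1.0, 0.0, 0.008]]
ft_force: [0.4, 0.2, 0.4]
finger_gap: 62.5
```

```bash
python3 -m pendant '[[[0.02,-0.001,0,-0.003,0,-0.008,0],[0.02,0,0,0,0,0,0],[0.02,0,0,0,0,0,0],[0.02,0,0,0,0,0,0],[0.02,0,0,0,0,0,0]]]'
```

```text
time_s: 3.75
eef_pos: [560.5, -115.3, 36.7]
tcp_rot: [[0.016, 0.125, 0.992], [-0.001, 0.992, -0.125], [-1.0, 0.001, 0.016]]
ft_force: [-0.3, 0.6, 0.7]
finger_gap: 32.0
```

The rail is gripped at a 32 mm opening. Next I'll align it with the channel, moving +30 mm in jig x and turning +0.055.

```bash
python3 -m pendant '[[[0.02,0.01,-0.001,0,0,0,0.02],[0.02,0.01,-0.001,0,0,0,0.02],[0.02,0.01,0,0,0,0,0.015],[0.02,0,0,0,0,0,0]]]'
python3 - <<'E'
from h import *
f=snap("wrist","w2.png");snap("top","t2.png")
E
```

```text
time_s: 4.15
eef_pos: [592.2, -117.3, 36.8]
tcp_rot: [[0.015, 0.066, 0.998], [-0.0, 0.998, -0.066], [-1.0, 0.001, 0.015]]
ft_force: [0.0, 0.9, -0.3]
finger_gap: 31.6
```

View pics/w2.png

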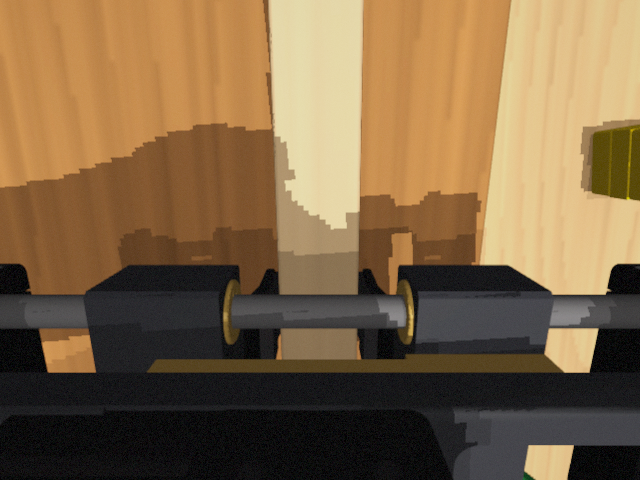

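The rail now runs straight up the wrist image at u 272–361. I'll check it against the lip in the top view.

Run:
```python
from h import *
f=load("t2"); c=f["color"][200:300,270:400]; cv2.imwrite("pics/t2c.png",cv2.resize(c,None,fx=6,fy=6,interpolation=cv2.INTER_CUBIC))
```

```text
(no output)
```

View pics/t2c.png

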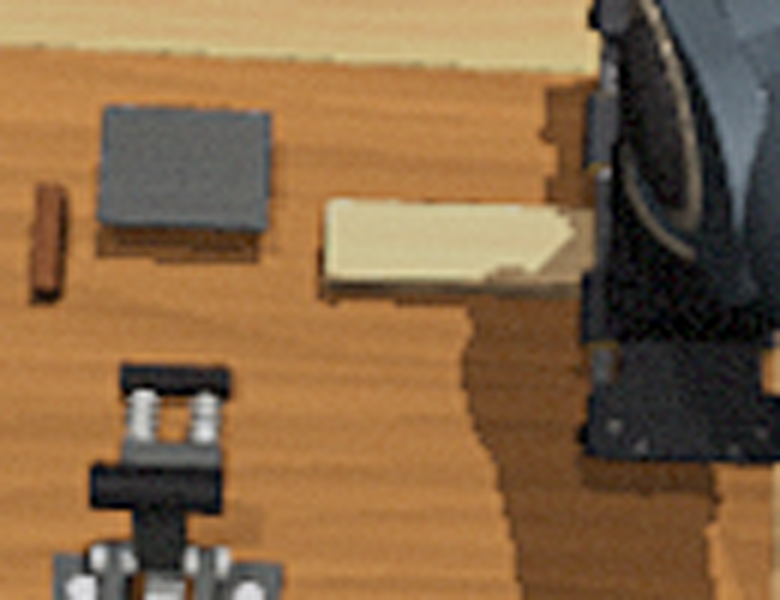

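Run:
```python
from h import *
f=load("t2"); s=lambda p:(270+(p[0]+.5)/6-.5,200+(p[1]+.5)/6-.5)
a=-0.0705;R=np.array([[np.cos(a),-np.sin(a)],[np.sin(a),np.cos(a)]]);t=np.array([517.8,84.3])
for p,z in [((327,199),54),((323,280),54),((560,206),54),((104,105),66),((271,112),66),((98,228),66),((266,232),66),((63,184),48),((62,300),48)]:
    print(p,R.T@(px(f,*s(p),z)[:2]-t))
w=load("w2")
for p in [(272,60),(361,60),(280,280),(360,280)]: print(R.T@(px(w,*p,54)[:2]-t))
```

```text
(327, 199) [101.79513552 -57.76580575]
(323, 280) [ 68.12471958 -57.61279317]
(560, 206) [ 103.37156629 -153.00575429]
(104, 105) [133.95090866  34.55015879]
(271, 112) [134.25396492 -33.35640808]
(98, 228) [82.95223925 33.95134535]
(266, 232) [ 84.49919394 -33.70980759]
(63, 184) [104.24476327  50.82340654]
(62, 300) [55.94442805 48.23624916]
[ 71.30711434 -99.95512864]
[101.85370969 -99.7116424 ]
[  72.30951761 -180.02959124]
[ 104.17963193 -180.07979024]
```

```bash
python3 -m pendant '[[[0.02,0.001,0.018,0,0,0,-0.005],[0.02,0.001,0.018,0,0,0,-0.005],[0.02,0.002,0.018,0,0,0,0],[0.02,0.001,0.018,0,0,0,0],[0.02,0.001,0.014,0,0,0,0]]]'; python3 -m pendant '[[[0.02,0,0,0,0,0,0]]]'
```

```text
time_s: 4.75
eef_pos: [595.7, -35.5, 36.9]
tcp_rot: [[0.012, 0.087, 0.996], [-0.006, 0.996, -0.087], [-1.0, -0.005, 0.013]]
ft_force: [-0.6, -0.4, 1.2]
finger_gap: 32.0
time_s: 4.85
eef_pos: [595.7, -32.6, 37.1]
tcp_rot: [[0.013, 0.083, 0.996], [-0.005, 0.997, -0.083], [-1.0, -0.004, 0.013]]
ft_force: [0.8, 0.3, 0.4]
finger_gap: 31.5
```

```bash
python3 -m pendant '[[[0.02,0.002,0.008,0,0,0,0.01],[0.02,0.001,0.007,0,0,0,0],[0.02,0,0,0,0,0,0]]]'; python3 -m pendant '[[[0.02,0.001,0.003,0,0,0,0],[0.02,0,0,0,0,0,0]]]'
```

```text
time_s: 5.15
eef_pos: [598.6, -18.7, 37.0]
tcp_rot: [[0.012, 0.075, 0.997], [-0.006, 0.997, -0.074], [-1.0, -0.005, 0.012]]
ft_force: [0.5, 1.1, 0.4]
finger_gap: 31.8
time_s: 5.35
eef_pos: [599.7, -16.2, 36.9]
tcp_rot: [[0.012, 0.075, 0.997], [-0.006, 0.997, -0.075], [-1.0, -0.006, 0.012]]
ft_force: [-0.1, 0.7, 0.1]
finger_gap: 31.6
```

```bash
python3 -m pendant '[[[0.02,0.0005,0.003,0,0,0,0],[0.02,0,0,0,0,0,0]]]'; python3 -m pendant '[[[0.02,0,0.003,0,0,0,0],[0.02,0,0,0,0,0,0]]]'
```

```text
time_s: 5.55
eef_pos: [600.3, -13.6, 36.8]
tcp_rot: [[0.012, 0.077, 0.997], [-0.007, 0.997, -0.077], [-1.0, -0.006, 0.012]]
ft_force: [-0.2, 0.9, -0.2]
finger_gap: 31.7
time_s: 5.75
eef_pos: [600.4, -10.8, 36.9]
tcp_rot: [[0.012, 0.077, 0.997], [-0.007, 0.997, -0.077], [-1.0, -0.006, 0.012]]
ft_force: [-0.4, 0.7, -0.1]
finger_gap: 32.2
```

Run:
```python
from h import *
f=snap("top","t3.png"); c=f["color"][200:300,250:380]; cv2.imwrite("pics/t3c.png",cv2.resize(c,None,fx=6,fy=6,interpolation=cv2.INTER_CUBIC))
```

```text
(no output)
```

View pics/t3c.png

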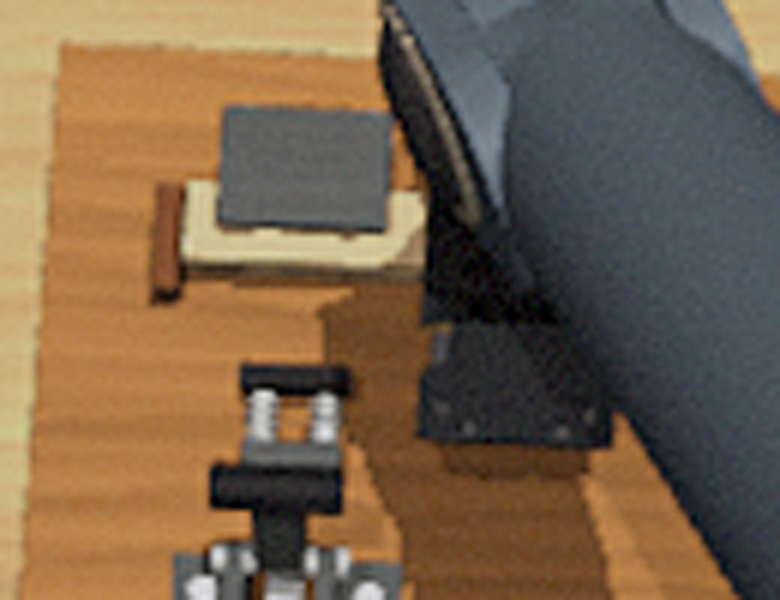

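The rail is under the lip and its end is nearly touching the stop at (183,225). I'll go on until there's contact, and nudge it towards the fixed jaw.

```bash
python3 -m pendant '[[[0.02,0.001,0.002,0,0,0,0.004],[0.02,0,0,0,0,0,0]]]'; python3 -m pendant '[[[0.02,0.001,0.002,0,0,0,0],[0.02,0,0,0,0,0,0]]]'
```

```text
time_s: 6.0
eef_pos: [601.3, -9.1, 36.8]
tcp_rot: [[0.012, 0.074, 0.997], [-0.007, 0.997, -0.073], [-1.0, -0.006, 0.012]]
ft_force: [0.1, 1.6, 1.4]
finger_gap: 31.5
time_s: 6.2
eef_pos: [601.3, -9.1, 36.6]
tcp_rot: [[0.009, 0.074, 0.997], [-0.01, 0.997, -0.074], [-1.0, -0.01, 0.009]]
ft_force: [-0.4, 1.2, 1.5]
finger_gap: 32.1
```

```bash
python3 -m pendant '[[[0.02,0.002,0.001,0,0,0,0],[0.02,0,0,0,0,0,0]]]'; python3 -m pendant '[[[0.02,0.002,0.001,0,0,0,0],[0.02,0,0,0,0,0,0]]]'
```

```text
time_s: 6.4
eef_pos: [601.2, -9.0, 36.6]
tcp_rot: [[0.004, 0.074, 0.997], [-0.013, 0.997, -0.074], [-1.0, -0.012, 0.005]]
ft_force: [0.5, -0.2, 1.2]
finger_gap: 31.7
time_s: 6.6
eef_pos: [601.1, -9.0, 36.6]
tcp_rot: [[-0.001, 0.074, 0.997], [-0.015, 0.997, -0.074], [-1.0, -0.015, -0.0]]
ft_force: [-0.7, -0.7, 1.9]
finger_gap: 31.9
```

Both axes have stalled, so the rail is on the stop and on the jaw face. I'll release it and lift off.

```bash
python3 -m pendant '[[[0.06,0,0,0,0,0,0],[0.06,0,0,0,0,0,0],[0.06,0,0,0.002,0,0,0]]]'; python3 -m pendant '[[[0.06,0,0,0.035,0,0,0],[0.06,0,0,0.045,0,0,0],[0.0,0,0,0.045,0,0,0],[0.0,0,0,0.045,0,0,0],[0,0,0,0.01,0,0,0]]]'
python3 - <<'E'
from h import *
f=snap("top","t4.png"); c=f["color"][200:365,240:410]; cv2.imwrite("pics/t4c.png",cv2.resize(c,None,fx=4.5,fy=3.6,interpolation=cv2.INTER_CUBIC))
print(-f["R"].T@f["t"]); f=snap("scene","s4.png"); print(-f["R"].T@f["t"])
c=f["color"][170:330,200:400]; cv2.imwrite("pics/s4c.png",cv2.resize(c,None,fx=3.7,fy=3.7,interpolation=cv2.INTER_CUBIC))
E
```

```text
time_s: 6.9
eef_pos: [602.3, -7.5, 38.2]
tcp_rot: [[0.001, 0.074, 0.997], [-0.013, 0.997, -0.073], [-1.0, -0.012, 0.002]]
ft_force: [0.7, 0.6, -0.3]
finger_gap: 48.1
time_s: 7.4
eef_pos: [600.5, -5.4, 222.1]
tcp_rot: [[-0.003, 0.071, 0.997], [-0.009, 0.997, -0.071], [-1.0, -0.01, -0.002]]
ft_force: [1.1, 1.1, 0.3]
finger_gap: 43.8
[ 389.63574593   44.28229656 1117.14312077]
[1535.45416413 -654.48636119 1088.78972101]
```

View pics/t4c.png

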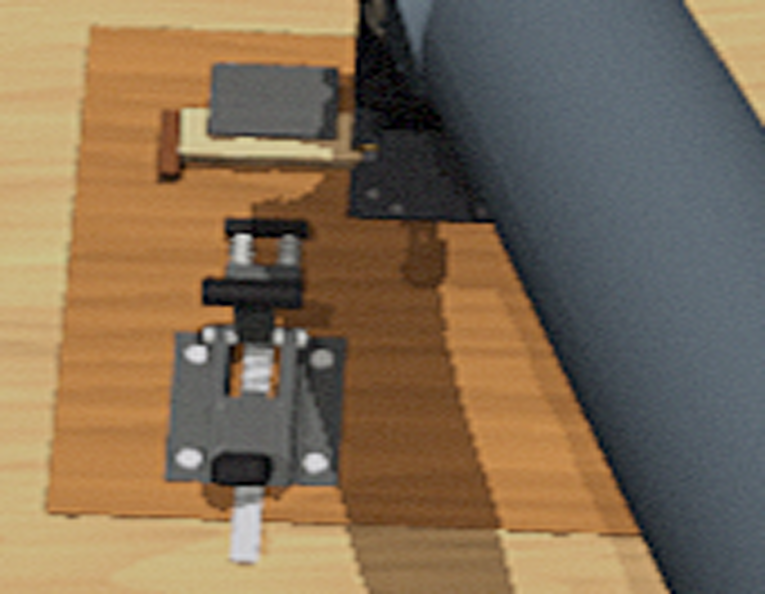

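View pics/s4c.png

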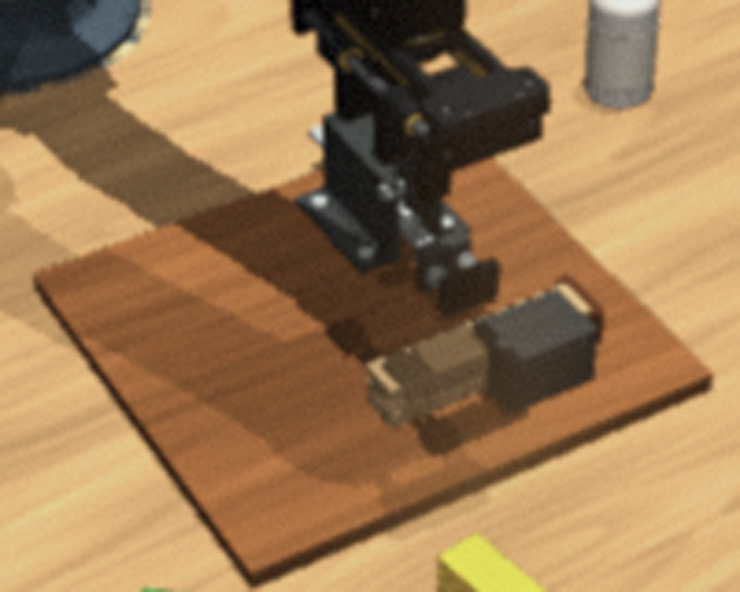

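```bash
cat >> h.py <<'E'
a=-0.0705;RJ=np.array([[np.cos(a),-np.sin(a)],[np.sin(a),np.cos(a)]]);tJ=np.array([517.8,84.3])
def w2j(p): return RJ.T@(np.array(p)[:2]-tJ)
def j2w(x,y): return RJ@np.array([x,y])+tJ
E
python3 - <<'E'
from h import *
f=load("t4"); s=lambda p:(240+(p[0]+.5)/4.5-.5,200+(p[1]+.5)/3.6-.5)
p=w2j(px(f,*s((268,220)),53)); print("pad",p,"travel",p[0]-23)
p=w2j(px(f,*s((245,562)),43)); print("tail",p,"travel",p[0]+203)
for q in [(226,132),(178,108),(178,157),(325,152)]: print("rail",w2j(px(f,*s(q),54)))
print("bar",j2w(-29,0),j2w(-67,0)," TCP jig",w2j([600.5,-5.4]))
E
```

```text
pad [29.87103586 -0.4835706 ] travel 6.871035856126284
tail [-194.65497952   -0.2159336 ] travel 8.34502048107413
rail [88.95970525 25.52535518]
rail [104.38225759  52.60186588]
rail [70.48428129 50.48694655]
rail [ 77.67375508 -28.88728038]
bar [488.87203878  86.34280681] [450.96643442  89.01958814]  TCP jig [ 88.81317805 -83.65165512]
```

The rail is seated at about jig (88, -29), and the jaw travel is about 7–8 mm. I'll bring the closed fingers to the jaw side of the trigger bar.

```bash
python3 -m pendant '[[[0,-0.025,0.03,0,0.009,-0.003,0],[0,-0.025,0.03,0,0,0,0],[0,-0.02,0.025,0,0,0,0],[0,0,0,0,0,0,0]]]'
```

```text
time_s: 7.9
eef_pos: [522.9, 79.1, 210.8]
tcp_rot: [[-0.016, 0.075, 0.997], [-0.001, 0.997, -0.075], [-1.0, -0.002, -0.016]]
ft_force: [-0.4, -0.3, 0.7]
finger_gap: 4.7
```

```bash
python3 -m pendant '[[[0,0.005,0.004,-0.025,0.001,-0.016,0],[0,0,0,-0.025,0,0,0],[0,0,0,0,0,0,0],[0,0,0,0,0,0,0]]]'
python3 - <<'E'
from h import *
o=r.get_obs();print(w2j(o["eef_pos"]))
f=snap("top","t5.png"); c=f["color"][200:365,240:410]; cv2.imwrite("pics/t5c.png",cv2.resize(c,None,fx=4.5,fy=3.6,interpolation=cv2.INTER_CUBIC))
f=snap("scene","s5.png")
c=f["color"][150:300,230:400]; cv2.imwrite("pics/s5c.png",cv2.resize(c,None,fx=3.9,fy=3.9,interpolation=cv2.INTER_CUBIC))
E
```

```text
time_s: 8.3
eef_pos: [525.2, 82.0, 153.9]
tcp_rot: [[-0.008, 0.073, 0.997], [-0.002, 0.997, -0.073], [-1.0, -0.002, -0.008]]
ft_force: [0.5, 0.9, 0.4]
finger_gap: 0.1
[ 7.50805359 -1.74643127]
```

View pics/t5c.png

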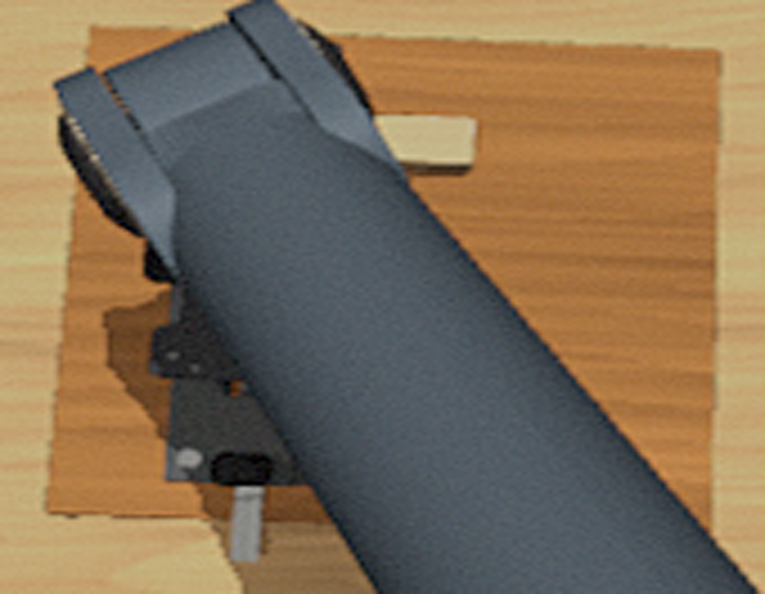

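View pics/s5c.png

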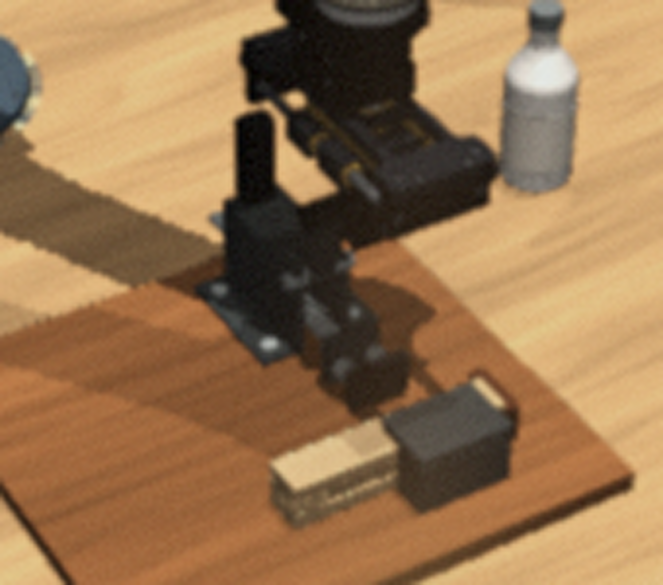

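The tail of the rod, at (246,560), is visible for tracking the travel. I'll start pulling the trigger, which means moving along world -x.

```bash
python3 -m pendant '[[[0,-0.008,0.002,-0.006,0.002,-0.008,0],[0,-0.008,0.001,0,0,0,0],[0,-0.008,0,0,0,0,0],[0,-0.008,0,0,0,0,0]]]'; python3 -c "
from h import *
print(w2j(r.get_obs()['eef_pos']))"
```

```text
time_s: 8.8
eef_pos: [497.6, 85.5, 152.1]
tcp_rot: [[0.017, 0.075, 0.997], [0.003, 0.997, -0.075], [-1.0, 0.004, 0.016]]
ft_force: [7.0, -0.2, 3.0]
finger_gap: 0.3
[-20.24944892  -0.24769002]
```

```bash
python3 -m pendant '[[[0,-0.012,0.001,-0.004,0,0.01,0],[0,-0.012,0.001,-0.003,0,0.005,0],[0,-0.012,0,-0.003,0,0.005,0]]]'; python3 -c "
from h import *
print(w2j(r.get_obs()['eef_pos']))
f=snap('top','t6.png'); c=f['color'][330:370,280:320]; cv2.imwrite('pics/t6c.png',cv2.resize(c,None,fx=12,fy=12,interpolation=cv2.INTER_CUBIC))"
```

```text
time_s: 9.1
eef_pos: [473.9, 88.3, 150.3]
tcp_rot: [[0.031, 0.076, 0.997], [0.007, 0.997, -0.076], [-0.999, 0.009, 0.031]]
ft_force: [7.2, -0.7, 5.6]
finger_gap: 0.3
[-44.06998116   0.93399194]
```

View pics/t6c.png

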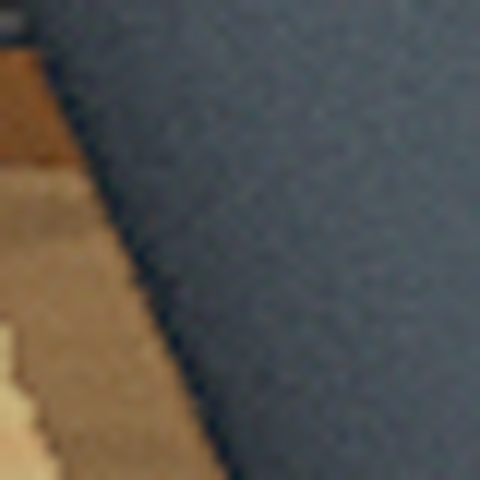

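```bash
python3 -m pendant '[[[0,-0.008,0,-0.003,0,0.03,0]]]'; python3 -m pendant '[[[0,0.012,0,0,0,0,0],[0,0.015,0,0,0,0,0],[0,0.012,0,-0.002,0,0,0],[0,0.008,0,0,0,0,0],[0,0,0,0,0,0,0]]]'; python3 -c "
from h import *
print(w2j(r.get_obs()['eef_pos']))
f=snap('top','t7.png'); c=f['color'][330:370,270:320]; cv2.imwrite('pics/t7c.png',cv2.resize(c,None,fx=12,fy=12,interpolation=cv2.INTER_CUBIC))
f=snap('scene','s7.png'); c=f['color'][200:300,270:400]; cv2.imwrite('pics/s7c.png',cv2.resize(c,None,fx=6,fy=6,interpolation=cv2.INTER_CUBIC))
"
```

```text
time_s: 9.25
eef_pos: [468.5, 88.8, 149.7]
tcp_rot: [[0.012, 0.075, 0.997], [0.008, 0.997, -0.075], [-1.0, 0.009, 0.011]]
ft_force: [17.6, -2.7, -2.7]
finger_gap: 0.4
time_s: 9.75
eef_pos: [516.5, 87.9, 148.4]
tcp_rot: [[0.011, 0.076, 0.997], [0.006, 0.997, -0.076], [-1.0, 0.007, 0.01]]
ft_force: [-0.6, -0.0, -0.6]
finger_gap: 0.2
[-1.51871229  3.45500881]
```

View pics/t7c.png

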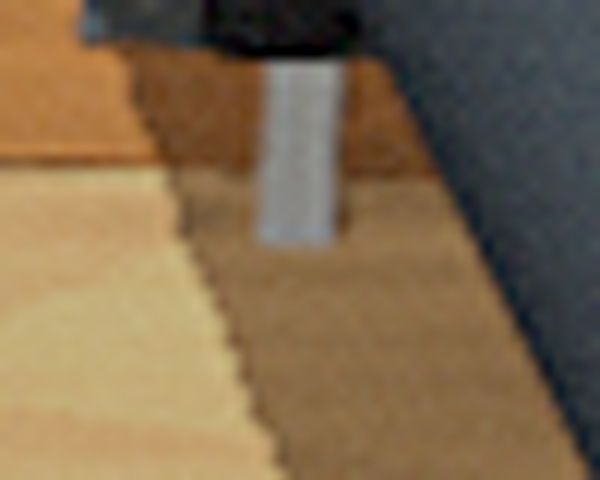

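View pics/s7c.png

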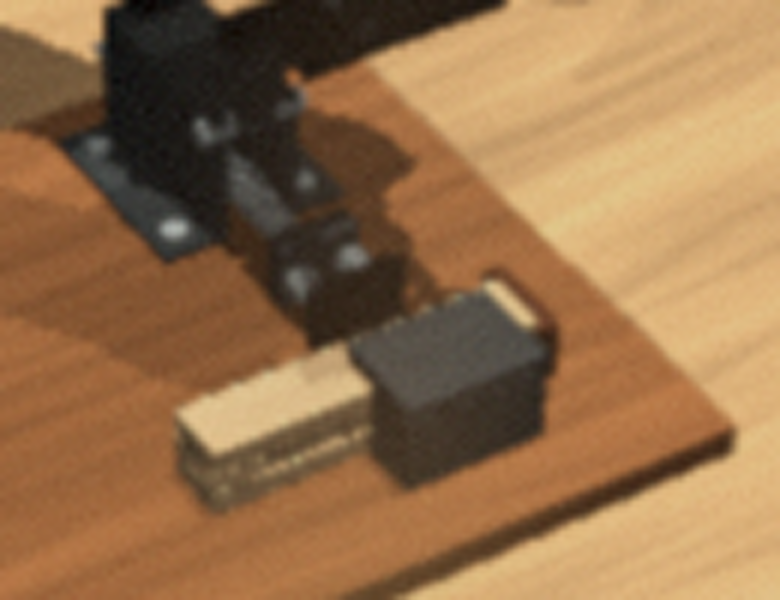

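```bash
cat >> h.py <<'E'
def tail(v,u=294.5):
    pass
E
python3 - <<'E'
from h import *
f=load("t7")
p=w2j(px(f,294.2,349.96,43)); print("tail travel",p,p[0]+203)
s=load("s7"); q=lambda p:(270+(p[0]+.5)/6-.5,200+(p[1]+.5)/6-.5)
print("468.5:",w2j([468.5,88.8]))
# pad face top corners from scene: project candidate
for T in (15,18,21,24):
    for y in (-23,23):
        w=j2w(23+T,y); u=proj(s,[*w,53]); print(T,y,(u-np.array([270,200])+.5)*6-.5)
E
```

```text
tail travel [-181.39594712    0.18846263] 21.604052884584604
468.5: [-49.49452134   1.01604999]
15 -23 [308.30769957 292.57830467]
15 23 [399.02665353 257.01459474]
18 -23 [311.98629128 296.49379997]
18 23 [402.77491911 260.84206205]
21 -23 [315.67402912 300.4190304 ]
21 23 [406.53239829 264.67893766]
24 -23 [319.37094722 304.35403232]
24 23 [410.2991251 268.5252563]
```

```bash
python3 -m pendant '[[[0,-0.013,0,0,0,0.011,0],[0,-0.013,0,-0.002,0,0.01,0],[0,-0.013,0,-0.002,0,0.01,0],[0,-0.012,0,-0.002,0,0.01,0],[0,-0.008,0,-0.002,0,0.015,0]]]'; python3 -m pendant '[[[0,0.012,0,0,0,0,0],[0,0.015,0,0,0,0,0],[0,0.012,0,-0.001,0,0,0],[0,0.008,0,0,0,0,0],[0,0,0,0,0,0,0]]]'; python3 -c "
from h import *
print(w2j(r.get_obs()['eef_pos']))
f=snap('top','t8.png'); c=f['color'][330:370,270:320]; cv2.imwrite('pics/t8c.png',cv2.resize(c,None,fx=12,fy=12,interpolation=cv2.INTER_CUBIC))
"
```

```text
time_s: 10.35
eef_pos: [468.7, 90.3, 148.0]
tcp_rot: [[-0.006, 0.074, 0.997], [0.013, 0.997, -0.074], [-1.0, 0.012, -0.007]]
ft_force: [18.3, -2.3, -8.9]
finger_gap: 0.5
time_s: 10.85
eef_pos: [515.5, 89.8, 146.9]
tcp_rot: [[-0.009, 0.074, 0.997], [0.011, 0.997, -0.073], [-1.0, 0.01, -0.01]]
ft_force: [1.2, -0.5, -1.2]
finger_gap: 0.5
[-2.70599225  5.32583779]
```

View pics/t8c.png

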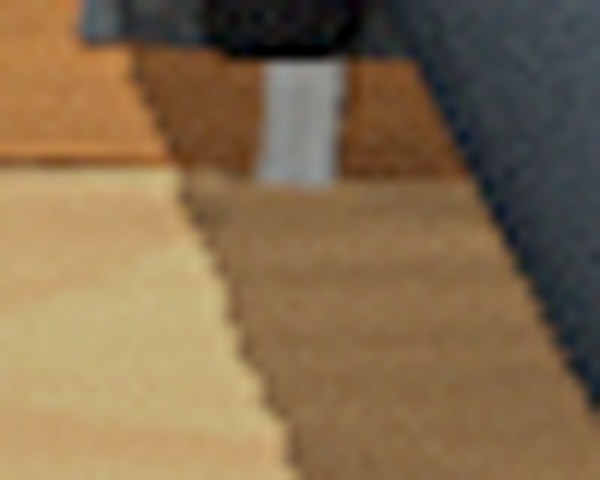

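```bash
python3 -c "
from h import *
f=load('t8'); print(w2j(px(f,294.2,345.0,43))[0]+203)"
python3 -m pendant '[[[0,-0.013,-0.002,0.001,0,0,0],[0,-0.013,0,-0.001,0,0.005,0],[0,-0.013,0,-0.001,0,0.01,0],[0,-0.012,0,-0.001,0,0.01,0],[0,-0.008,0,-0.001,0,0.01,0]]]'; python3 -m pendant '[[[0,0.012,-0.001,0.001,0,-0.005,0],[0,0.015,0,0,0,0,0],[0,0.012,0,0,0,0,0],[0,0.008,0,0,0,0,0],[0,0,0,0,0,0,0]]]'; python3 -c "
from h import *
print(w2j(r.get_obs()['eef_pos']))
f=snap('top','t9.png'); c=f['color'][330:370,270:320]; cv2.imwrite('pics/t9c.png',cv2.resize(c,None,fx=12,fy=12,interpolation=cv2.INTER_CUBIC))
f=snap('scene','s9.png'); c=f['color'][200:300,270:400]; cv2.imwrite('pics/s9c.png',cv2.resize(c,None,fx=6,fy=6,interpolation=cv2.INTER_CUBIC))
"
```

```text
32.99857905248925
time_s: 11.4
eef_pos: [468.5, 90.2, 150.0]
tcp_rot: [[-0.003, 0.072, 0.997], [0.02, 0.997, -0.072], [-1.0, 0.02, -0.004]]
ft_force: [22.6, -1.2, -17.7]
finger_gap: 0.6
time_s: 11.9
eef_pos: [514.7, 88.3, 151.1]
tcp_rot: [[0.001, 0.071, 0.997], [0.018, 0.997, -0.071], [-1.0, 0.018, -0.001]]
ft_force: [-0.8, 0.5, -0.6]
finger_gap: 0.0
[-3.38616393  3.78788676]
```

View pics/t9c.png

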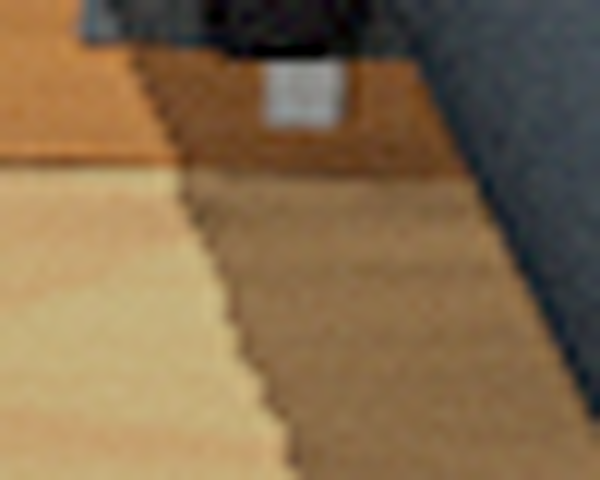

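View pics/s9c.png

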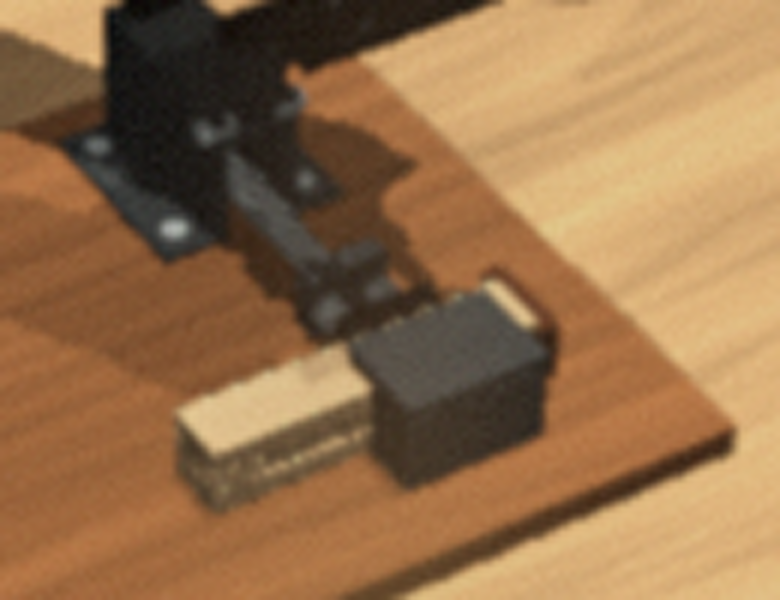

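The rail is undisturbed and the travel is about 44 mm. The fourth pull can't over-squeeze (at most about 59 mm), so I'll make it fully and look while holding.

```bash
python3 -m pendant '[[[0,-0.013,0,-0.002,-0.018,0,0],[0,-0.013,0,-0.001,0,0.005,0],[0,-0.013,0,-0.001,0,0.01,0],[0,-0.012,0,-0.001,0,0.01,0],[0,-0.010,0,-0.001,0,0.01,0]]]'; python3 -c "
from h import *
print(w2j(r.get_obs()['eef_pos']))
f=snap('top','t10.png'); c=f['color'][330:370,270:320]; cv2.imwrite('pics/t10c.png',cv2.resize(c,None,fx=12,fy=12,interpolation=cv2.INTER_CUBIC))
f=snap('scene','s10.png'); c=f['color'][200:300,270:400]; cv2.imwrite('pics/s10c.png',cv2.resize(c,None,fx=6,fy=6,interpolation=cv2.INTER_CUBIC))
o=r.get_obs();print(o['time_s'],o['eef_pos'],o['ft_force'])
"
```

```text
time_s: 12.5
eef_pos: [468.4, 90.7, 151.3]
tcp_rot: [[0.014, 0.068, 0.998], [0.005, 0.998, -0.068], [-1.0, 0.006, 0.014]]
ft_force: [27.6, -1.4, -20.1]
finger_gap: 0.2
[-49.72802699   2.85656208]
12.6 [468.79503492  90.60772723 151.55455317] [ 18.09968939  -0.55762406 -12.69806568]
```

View pics/s10c.png

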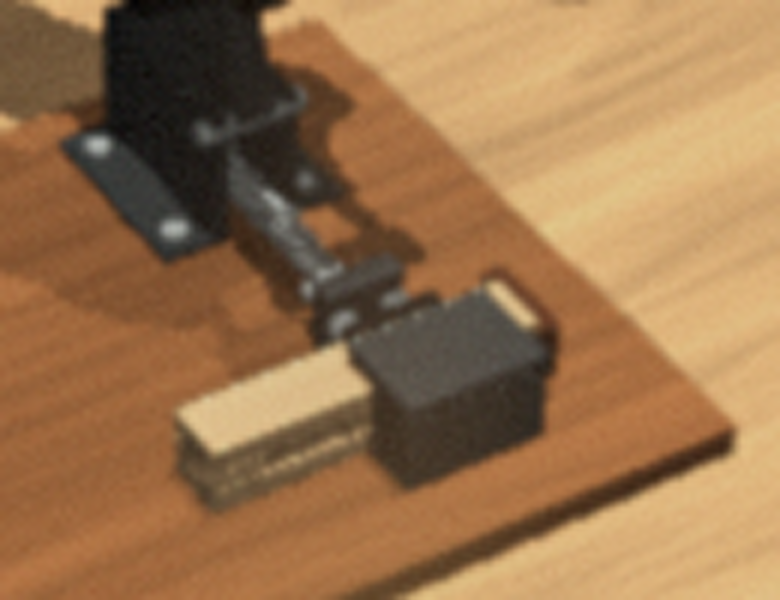

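Run:
```python
from h import *
f=load("s10"); x0,y0,k=310,225,14
c=cv2.resize(f["color"][y0:y0+35,x0:x0+45],None,fx=k,fy=k,interpolation=cv2.INTER_CUBIC)
cols=[(0,0,255),(0,255,0),(255,0,0)]
d=c.copy()
for T,col in zip((52,56,60),cols):
    P=[proj(f,[*j2w(T+a,y),55]) for a,y in ((-23,-20),(-23,20),(-9,20),(-9,-20))]
    P=((np.array(P)-[x0,y0]+.5)*k-.5).astype(int)
    cv2.polylines(d,[P],True,col,1)
cv2.imwrite("pics/head.png",np.vstack([c,d])[:,:])
im=np.hstack([c,d]); cv2.imwrite("pics/head.png",cv2.resize(im,None,fx=.63,fy=.63))
```

```text
(no output)
```

View pics/head.png

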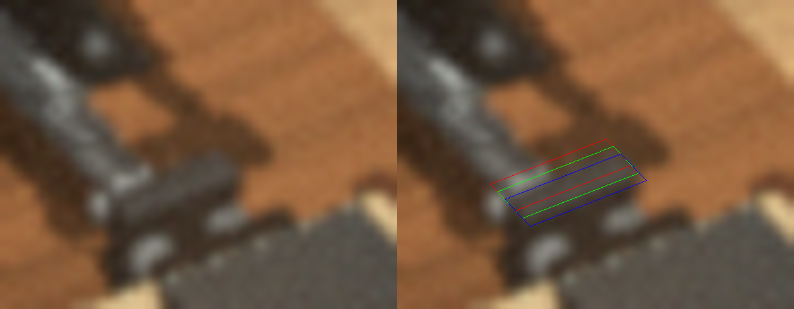

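Run:
```python
from h import *
out=[]
for n,Ts in (("s9",(40,44,48)),("s10",(52,56,60))):
    f=load(n); x0,y0,k=310,222,20
    c=cv2.resize(f["color"][y0:y0+30,x0:x0+38],None,fx=k,fy=k,interpolation=cv2.INTER_CUBIC)
    c=cv2.convertScaleAbs(c,alpha=1.8,beta=0)
    for T,col in zip(Ts,[(0,0,255),(0,255,0),(255,0,0)]):
        P=[proj(f,[*j2w(T+a,y),55]) for a,y in ((-23,-20),(-23,20),(-9,20),(-9,-20))]
        P=((np.array(P)-[x0,y0]+.5)*k-.5).astype(int)
        cv2.polylines(c,[P],True,col,1)
    out.append(c[:600,:])
cv2.imwrite("pics/ha.png",out[0]);cv2.imwrite("pics/hb.png",out[1])
f=load("t9"); print("t9 travel",w2j(px(f,294.2,340.2,43))[0]+203)
```

```text
t9 travel 44.06906849773031
```

View pics/ha.png

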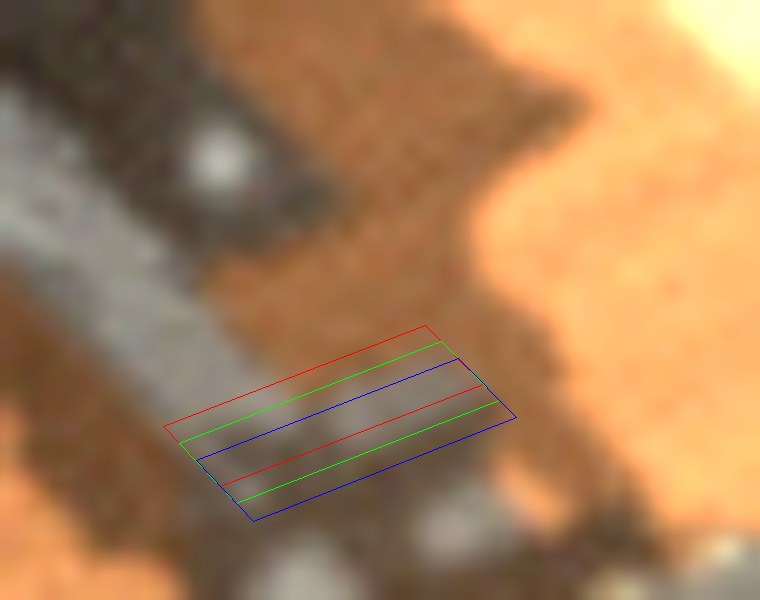

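View pics/hb.png

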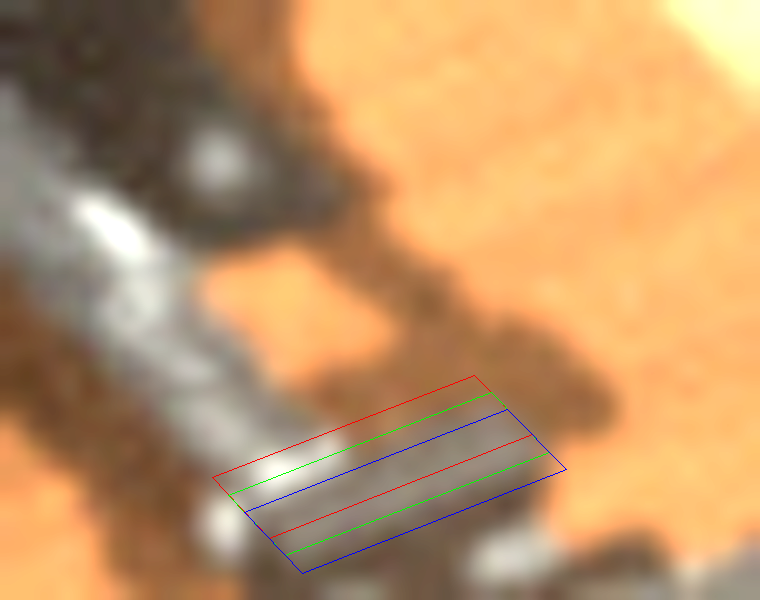

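Travel is about 56 mm while held, so the squeeze is only about 6 mm at the trigger's stop. I'll let go, where the brake may slip a little, and pull again part way.

```bash
python3 -m pendant '[[[0,0.012,-0.001,0,0,0,0],[0,0.015,0,-0.001,0,0,0],[0,0.012,0,-0.001,0,0,0],[0,0.008,0,0,0,0,0],[0,0,0,0,0,0,0]]]'; python3 -c "
from h import *
print(w2j(r.get_obs()['eef_pos']))
f=snap('top','t11.png'); c=f['color'][330:370,270:320]; cv2.imwrite('pics/t11c.png',cv2.resize(c,None,fx=12,fy=12,interpolation=cv2.INTER_CUBIC))
f=snap('scene','s11.png')
x0,y0,k=310,222,20
c=cv2.resize(f['color'][y0:y0+30,x0:x0+38],None,fx=k,fy=k,interpolation=cv2.INTER_CUBIC)
cv2.imwrite('pics/s11c.png',cv2.convertScaleAbs(c,alpha=1.8,beta=0))
"
```

```text
time_s: 13.1
eef_pos: [515.7, 90.0, 149.1]
tcp_rot: [[0.013, 0.067, 0.998], [0.002, 0.998, -0.067], [-1.0, 0.003, 0.013]]
ft_force: [0.0, -0.4, 0.1]
finger_gap: 0.6
[-2.54587901  5.55740115]
```

View pics/t11c.png

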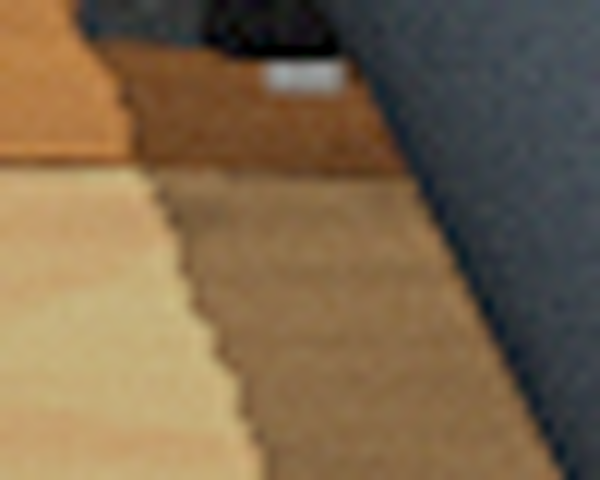

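View pics/s11c.png

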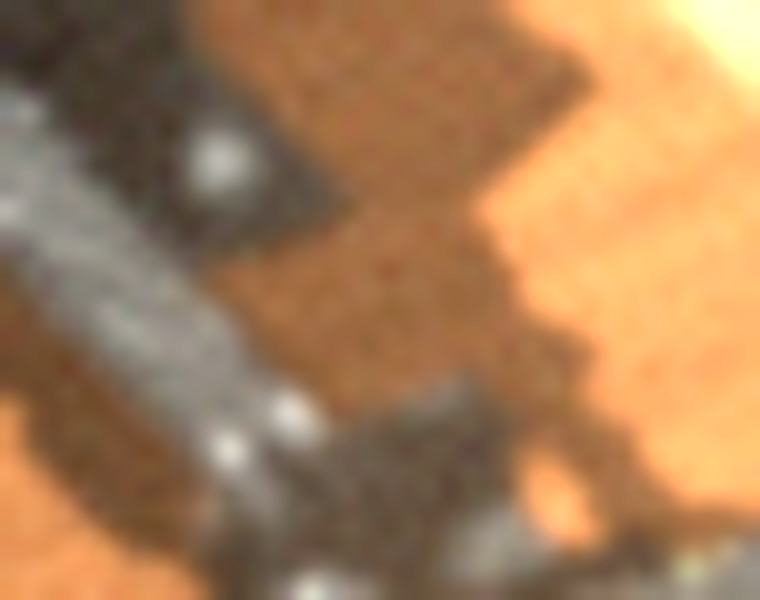

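```bash
python3 -m pendant '[[[0,-0.011,-0.001,0,0,0.01,0],[0,-0.010,0,-0.001,0,0.008,0],[0,-0.008,0,-0.002,0,0.008,0],[0,-0.005,0,-0.002,0,0.008,0]]]'; python3 -c "
from h import *
o=r.get_obs();print(w2j(o['eef_pos']),o['ft_force'])
f=snap('scene','s12.png')
x0,y0,k=310,222,20
c=cv2.resize(f['color'][y0:y0+30,x0:x0+38],None,fx=k,fy=k,interpolation=cv2.INTER_CUBIC)
cv2.imwrite('pics/s12c.png',cv2.convertScaleAbs(c,alpha=1.8,beta=0))
o=r.get_obs();print(w2j(o['eef_pos']),o['ft_force'],o['eef_pos'])
"
```

```text
time_s: 13.6
eef_pos: [491.6, 90.1, 150.8]
tcp_rot: [[0.01, 0.066, 0.998], [0.007, 0.998, -0.066], [-1.0, 0.007, 0.01]]
ft_force: [8.5, -1.6, 0.8]
finger_gap: 0.3
[-26.57902388   3.91599136] [ 8.51753055 -1.55005771  0.75925745]
[-26.72212316   3.90601704] [ 8.87973646 -1.22971386  3.40634102] [491.41940331  90.0786636  150.76034148]
```

View pics/s12c.png

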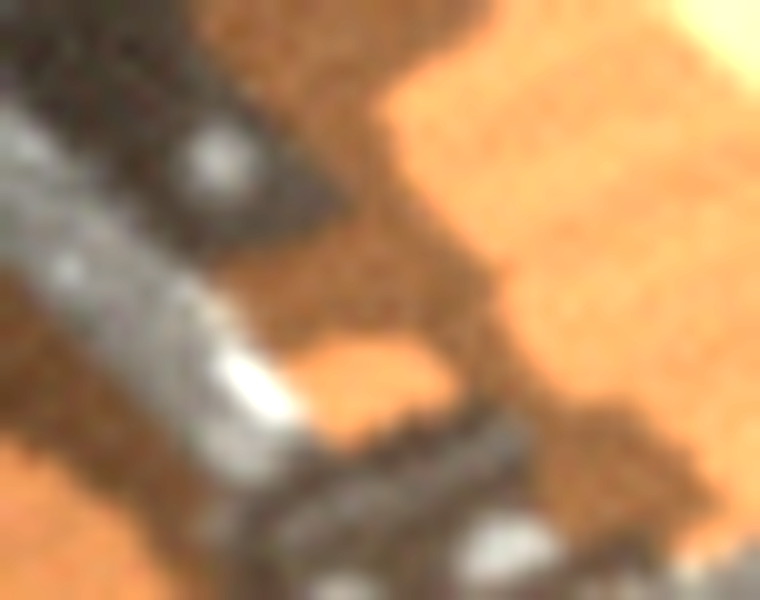

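The trigger is part way, at TCP jig x -26.6, with about 8.5 N on the fingers. I'll keep pulling in small steps.

```bash
python3 -m pendant '[[[0,-0.007,0,-0.002,0,0.008,0],[0,-0.006,0,-0.002,0,0.008,0]]]'; python3 -c "
from h import *
f=snap('scene','s13.png')
x0,y0,k=310,222,20
c=cv2.resize(f['color'][y0:y0+30,x0:x0+38],None,fx=k,fy=k,interpolation=cv2.INTER_CUBIC)
cv2.imwrite('pics/s13c.png',cv2.convertScaleAbs(c,alpha=1.8,beta=0))
o=r.get_obs();print(w2j(o['eef_pos']),o['ft_force'],o['eef_pos'])
"
```

```text
time_s: 13.85
eef_pos: [487.3, 90.3, 151.6]
tcp_rot: [[0.018, 0.067, 0.998], [0.01, 0.998, -0.067], [-1.0, 0.011, 0.017]]
ft_force: [9.5, -1.6, 0.3]
finger_gap: 0.4
[-31.11768802   3.8858728 ] [ 9.4237953  -1.51496132  2.62704964] [487.03333845  90.36820009 151.60140948]
```

View pics/s13c.png

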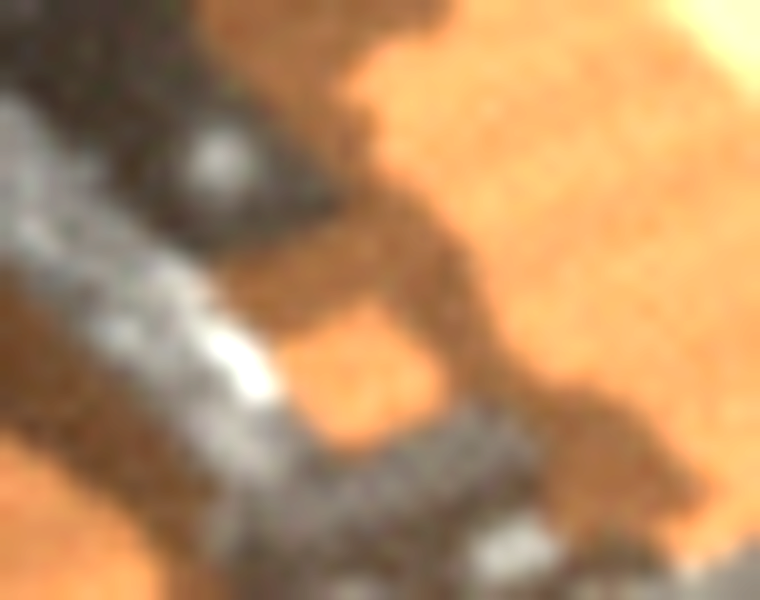

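```bash
python3 -m pendant '[[[0,-0.008,0,-0.004,-0.004,0.012,0],[0,-0.008,0,-0.004,0,0.012,0]]]'; python3 -c "
from h import *
f=snap('scene','s14.png')
x0,y0,k=310,222,20
c=cv2.resize(f['color'][y0:y0+30,x0:x0+38],None,fx=k,fy=k,interpolation=cv2.INTER_CUBIC)
cv2.imwrite('pics/s14c.png',cv2.convertScaleAbs(c,alpha=1.8,beta=0))
o=r.get_obs();print(w2j(o['eef_pos']),o['ft_force'],o['eef_pos'])
"
```

```text
time_s: 14.1
eef_pos: [483.7, 90.8, 150.8]
tcp_rot: [[0.026, 0.068, 0.997], [0.01, 0.998, -0.069], [-1.0, 0.012, 0.025]]
ft_force: [11.5, -3.0, 9.3]
finger_gap: 0.5
[-34.78616709   4.12081864] [11.61048443 -1.09839596  7.65421715] [483.3905222   90.86097589 150.76716791]
```

View pics/s14c.png

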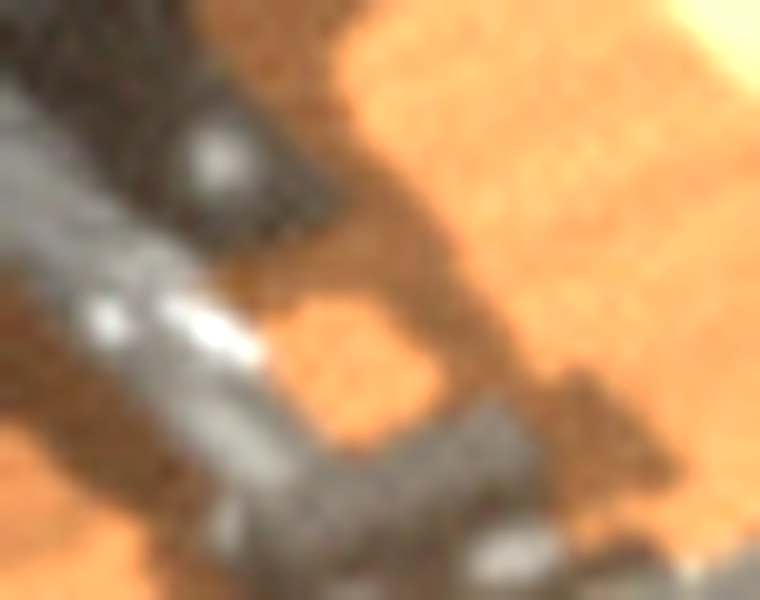

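```bash
python3 -m pendant '[[[0,-0.009,0,-0.004,-0.004,0.014,0],[0,-0.009,0,-0.004,0,0.014,0]]]'; python3 -c "
from h import *
f=snap('scene','s15.png')
x0,y0,k=310,222,20
c=cv2.resize(f['color'][y0:y0+30,x0:x0+38],None,fx=k,fy=k,interpolation=cv2.INTER_CUBIC)
c=cv2.convertScaleAbs(c,alpha=1.8,beta=0)
for T,col in zip((56,60,64),[(0,0,255),(0,255,0),(255,0,0)]):
        P=[proj(f,[*j2w(T+a,y),55]) for a,y in ((-23,-20),(-23,20),(-9,20),(-9,-20))]
        P=((np.array(P)-[x0,y0]+.5)*k-.5).astype(int)
        cv2.polylines(c,[P],True,col,1)
cv2.imwrite('pics/s15c.png',c)
o=r.get_obs();print(w2j(o['eef_pos']),o['ft_force'],o['eef_pos'])
"
```

```text
time_s: 14.35
eef_pos: [479.8, 91.1, 151.0]
tcp_rot: [[0.033, 0.07, 0.997], [0.01, 0.997, -0.07], [-0.999, 0.013, 0.032]]
ft_force: [11.6, -3.2, 8.4]
finger_gap: 0.0
[-38.74958777   4.1438812 ] [11.32382939 -2.22654817  9.491106  ] [479.4385716   91.16317091 151.00753056]
```

View pics/s15c.png

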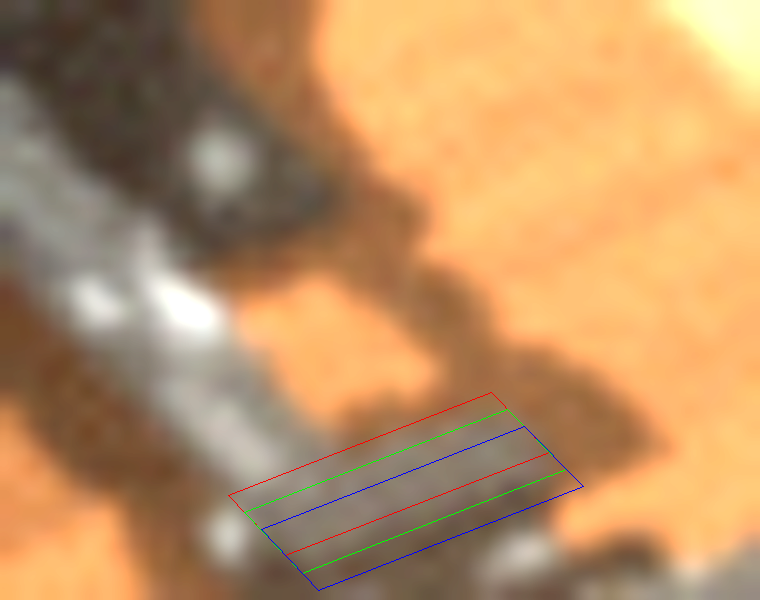

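```bash
python3 -m pendant '[[[0,-0.010,0,-0.004,-0.004,0.018,0],[0,-0.009,0,-0.004,0,0.018,0]]]'; python3 -c "
from h import *
f=snap('scene','s16.png')
x0,y0,k=310,222,20
c=cv2.resize(f['color'][y0:y0+30,x0:x0+38],None,fx=k,fy=k,interpolation=cv2.INTER_CUBIC)
c=cv2.convertScaleAbs(c,alpha=1.8,beta=0)
for T,col in zip((56,60,64),[(0,0,255),(0,255,0),(255,0,0)]):
        P=[proj(f,[*j2w(T+a,y),55]) for a,y in ((-23,-20),(-23,20),(-9,20),(-9,-20))]
        P=((np.array(P)-[x0,y0]+.5)*k-.5).astype(int)
        cv2.polylines(c,[P],True,col,1)
cv2.imwrite('pics/s16c.png',c)
o=r.get_obs();print(w2j(o['eef_pos']),o['ft_force'],o['eef_pos'])
"
```

```text
time_s: 14.6
eef_pos: [475.1, 91.5, 151.0]
tcp_rot: [[0.033, 0.072, 0.997], [0.011, 0.997, -0.072], [-0.999, 0.013, 0.032]]
ft_force: [13.8, -3.4, 6.2]
finger_gap: 0.8
[-43.31045785   4.10871343] [12.58609548 -2.26967366  6.64119993] [474.88655389  91.44936555 151.0354573 ]
```

View pics/s16c.png

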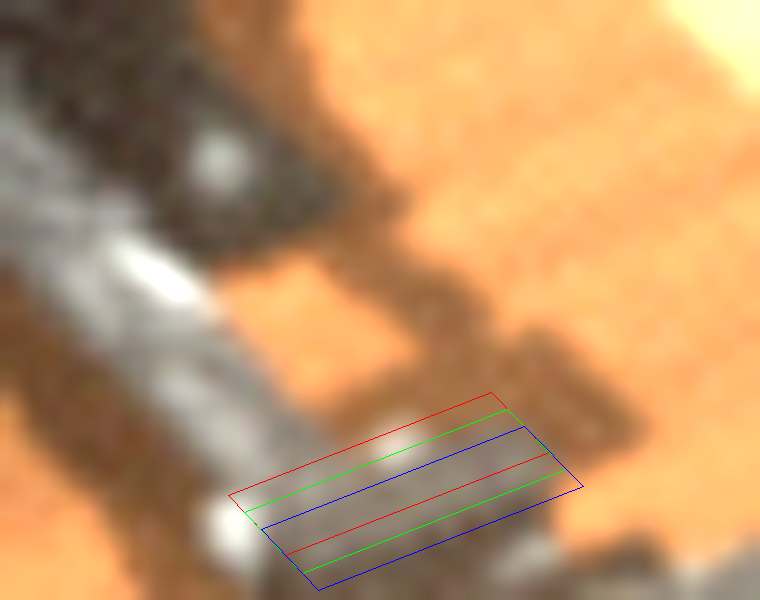

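The squeeze looks like about 9 mm, with a 12.6 N pull. I'll check that the hold is steady by letting camera time pass.

```bash
python3 -c "
from h import *
for i in range(8):
    vision.grab_frame('scene'); vision.grab_frame('top'); o=r.get_obs();print(o['time_s'],w2j(o['eef_pos']).round(2),o['eef_pos'][2].round(1),o['ft_force'].round(1))
f=snap('scene','s17.png'); c=f['color'][200:300,270:400]; cv2.imwrite('pics/s17b.png',cv2.resize(c,None,fx=6,fy=6,interpolation=cv2.INTER_CUBIC))
x0,y0,k=310,222,20
c=cv2.resize(f['color'][y0:y0+30,x0:x0+38],None,fx=k,fy=k,interpolation=cv2.INTER_CUBIC)
c=cv2.convertScaleAbs(c,alpha=1.8,beta=0)
for T,col in zip((56,60,64),[(0,0,255),(0,255,0),(255,0,0)]):
        P=[proj(f,[*j2w(T+a,y),55]) for a,y in ((-23,-20),(-23,20),(-9,20),(-9,-20))]
        P=((np.array(P)-[x0,y0]+.5)*k-.5).astype(int)
        cv2.polylines(c,[P],True,col,1)
cv2.imwrite('pics/s17c.png',c)
f=snap('top','t17.png'); c=f['color'][200:365,240:410]; cv2.imwrite('pics/t17c.png',cv2.resize(c,None,fx=4.5,fy=3.6,interpolation=cv2.INTER_CUBIC))
"
```

```text
14.75 [-43.21   4.11] 151.0 [11.6 -1.4  7.2]
14.85 [-43.18   4.11] 151.0 [12.6 -2.5  7.1]
14.95 [-43.17   4.13] 151.0 [12.  -2.8  6.9]
15.05 [-43.18   4.12] 151.0 [12.3 -2.2  7.2]
15.15 [-43.18   4.12] 151.0 [12.2 -2.8  7.7]
15.25 [-43.15   4.12] 151.0 [12.2 -2.2  7.1]
15.35 [-43.15   4.12] 151.0 [11.8 -2.5  8.2]
15.45 [-43.17   4.15] 151.0 [11.9 -2.3  7.3]
```

View pics/s17c.png

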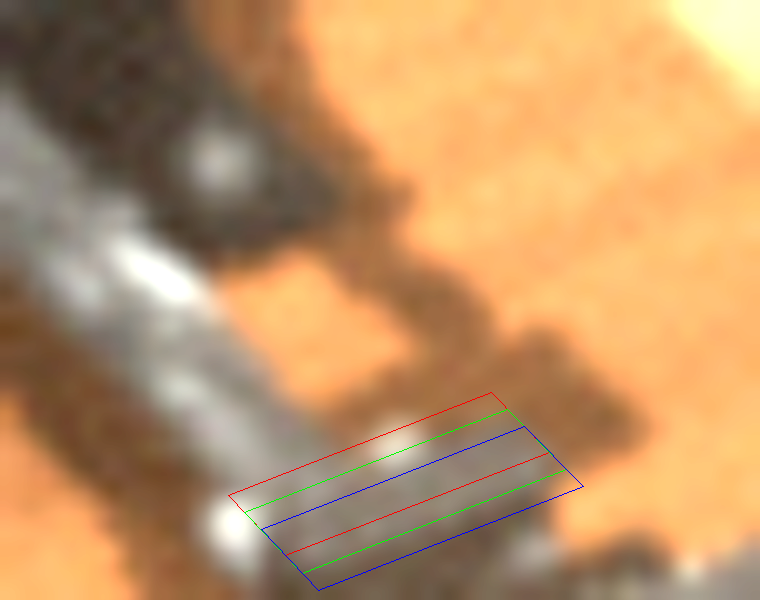

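View pics/s17b.png

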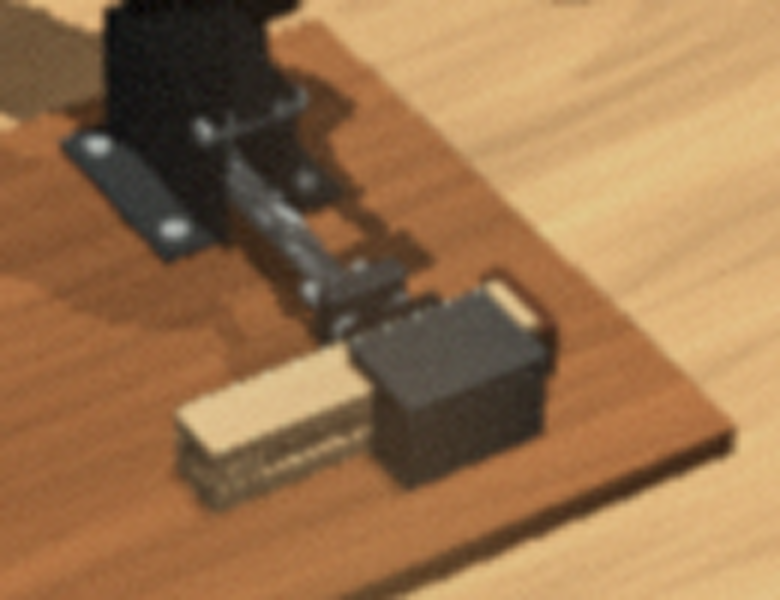

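View pics/t17c.png

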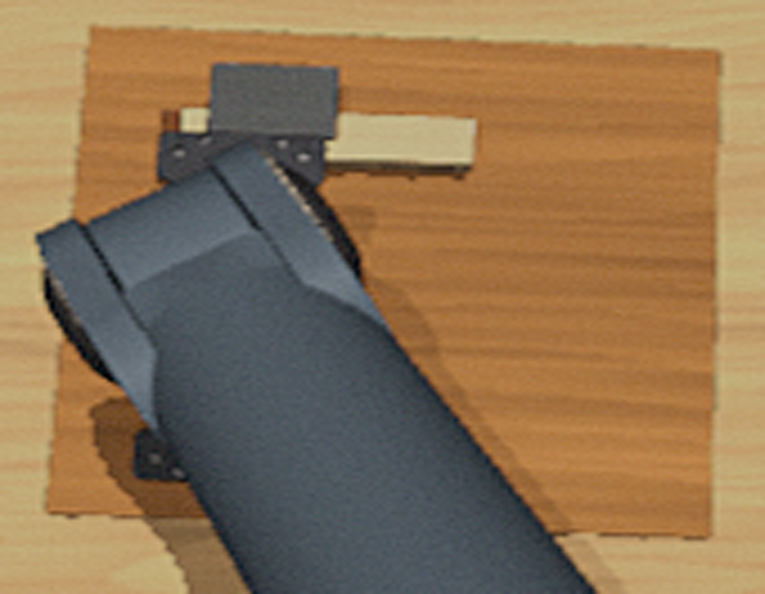

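The hold stayed steady for 0.8 s: 12.1 N level force (nominal for about 20 N on the pad), with the jaw at about 59–60 mm in the scene overlay. The rail is flat, under the lip and on the stop, so I'm handing in.

```bash
python3 -c "
from h import *
print(job.close_job()); o=r.get_obs(); print(o['time_s'],w2j(o['eef_pos']),o['ft_force'])"
```

```text
the job is handed in; nothing more can be done
None
the job is handed in; nothing more can be done
```

I've handed in the job with the rail clamped against the fixed jaw and the trigger still held pulled. It took about 15.5 s, and no verdict was reported.

**What I did:**
- I gripped the plywood rail and lined it up with the channel. I then slid it flat along the board under the lip until it stalled on the end stop and the fixed jaw's face, and released it.
- I pumped the trigger with closed fingers from its jaw side. Four full pulls came first; on the fourth the springs were squeezed only about 6 mm, so I let go and the jaw slipped back a little. I then made a fifth, partial pull and kept holding it.

**Last checks before handing in:**
- **Hold:** it was steady for about 0.8 s. The finger position moved less than 0.1 mm, with about 12 N of level pull, which matches roughly 20 N on the pad.
- **Jaw and springs:** the side camera put the jaw travel at about 59 mm, so the springs are squeezed about 9 mm (roughly 18 N).
- **Rail:** it lay on the board, under the lip and with its end on the stop. The robot was not touching it.

**Limits and disagreements:**
- The jaw travel is only good to about 2 mm, because the arm hid the rod's tail from the top camera while the trigger was held.
- After the fourth pull slipped back, the rod-tail reading was about 51 mm, against the 53 mm or so I expected. I did not settle which was right.
- The force sensor stayed within about 2 N when the rail met the stop and the jaw face, so I judged that contact by the motion stalling and by the pictures.

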